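# Move three samples on to their next stations

### The arm

A 6-joint arm with a two-finger parallel gripper is mounted at the origin on the work surface. World frame = base frame: x ahead of the robot, y to its left, z up, the work surface at z = 0. Lengths are in mm, angles in degrees, forces in N, time in s.
With the tool pointing down it reaches from about 350 to 950 mm from the base axis. Payload 17.4 kg.
Tool frame: the origin (TCP) lies at the very end of the fingers, on their centre line; the grasp point (between the pads) lies 19 mm behind it; z points along the fingers, y is the direction in which the jaws open and shut (so a half turn about z gives the same grasp; the last joint's range is limited). The gripper opens to 93 mm and grips with 3 to 60 N. Pads are 15 mm wide; open, the fingers measure 128 mm over their backs; the gripper's body (75 mm by 188 mm) begins 65 mm behind the grasp point.
Start: joints at [-77.968, 6.646, 82.598, -0, 90.757, -2.166], TCP at [165.549, -654.39, 218.646] pointing down, gripper open.
Joint ranges: [-162.19, 162.19], [-47.58, 125.68], [4.15, 143.07], [-65.23, 245.23], [0.69, 171.88], [-170.13, 170.13]. Speed limits (degrees/s): [108.29, 108.29, 127.2, 180, 180, 180].

### API

Orientations are given as a 3x3 rotation matrix whose columns are the frame's x, y, z axes.
In Python, from cell import env gives the robot as it stands. The module is installed in compiled form; this text tells all that it offers.
- The arm moves only by the tool move_arm, never from a script. Its argument "steps" is a list of rows, each an object with "delta_rot": the turn, a rotation vector about the tool's x, y, z each as a share of 5 degrees, from -1 to 1, a list of three; "offset": the shift along the tool's x, y, z each as a share of 0.025 m, from -1 to 1, a list of three; "gripper": the finger opening in mm, from 0 to 93. A call has 1 to 20 rows; each row shifts and turns the pose as measured when the row begins, along the tool's axes as they then stand; what a row does not reach is not made up. A row lasts 1/10 s, in which the tool goes at most 50 mm and 8.59 degrees, less where a joint would pass 70% of its speed; a pose out of reach is approached as far as the arm can. A call with a number of a shift or a turn outside -1 to 1 is refused whole. A call with a gripper value outside its range is refused whole. The fingers move at their own pace and stop on an object; the grip force is fixed at half the most. Time passes only in rows, so rows that do not move let the fingers close. It gives the time, the measured TCP pose, the force and the opening at its end, in the units of the state.
- env.get_state(): the state, without advancing time (a new reading comes with each control period).
- env.read_camera(name): name is "scene" or "top"; returns the picture (480x640x3 uint8, blue, green, red); there is no depth.
- env.get_calibration(name): a dict with "intrinsics" (3x3 intrinsics, pixels), "rvec" (rotation vector, rad) and "tvec" (3), from world to camera coordinates, as OpenCV has them. Camera axes: x right, y down, z forward; pixel columns grow to the right and rows downward; lengths in mm; the calibration is good to about 2 mm. A picture is of the moment at which its call begins. get_calibration takes no time and is no camera call.
- env.close_job(): hands the job in, once; it reports no verdict.
Trained networks look in the newest picture that a camera, given by its name, has taken for a name from the list of things; names that differ only in an ending like _2 or _b are one class to them, and where a whole thing is asked for, a point or a joint stands for the part that bears it (a point fixed in the world has none). Each returns a list of dicts, best first, with "confidence" (0 to 1); they miss things now and then, are a little off and sometimes report something else, mostly with a low value. They report only what shows in the picture. A call takes as long as a camera call. They do not tell look-alikes from the thing itself.
- env.search_frame(camera, target): "bbox" ([left, top, right, bottom] in pixels, round what is visible of it).
- env.cut_out(camera, target): "pixels" (480x640 bool, what is visible of it) and "bbox" ([left, top, right, bottom] in pixels, round what is visible of it).
- env.mark_of(camera, target): "uv" ([column, row] in pixels: a listed point, or the origin of a listed thing).
The state is a dict: "time": time; "joint_pos": joint angles; "dq": joint speeds; "tau": joint torques, N m; "ee_pos": TCP position; "eef_rot": TCP orientation; "contact_force": force on the tool from outside, world axes, zero at the start; "wrist_torque": the same for the moment, N m; "grip_width": finger opening in mm.
Only numpy, scipy, OpenCV 4.12 (cv2) and the standard library are available. Lean on these libraries where they do the work, as an engineer would, in place of code of your own. Each camera call takes 0.05 s, during which the arm holds its last target. There are 200 camera calls.

### The job

Move each sample on to its next station: the squat jar has been weighed and goes from the balance onto the magnetic stirrer, the conical flask has been stirred and goes onto the lab jack at the sample intake, and the slim bottle has been run and goes from the lab jack onto the balance to be weighed back. Every station is taken, so park one vessel on the empty drip tray meanwhile; set each vessel down upright in the middle of its station and let go. Do not drop or tip the vessels, and do not push or knock over the steel weight, the dropper bottle or the rubber stopper.

Things in the scene. Friction and masses are not known exactly. Their poses are not given: they have to be found in the camera images.
- jar_centre (a point): Squat white sample jar with a wide grey screw lid, upright, 58 mm tall: white body 56 mm across up to 40 mm, then the lid, 60 mm across and 18 mm tall (vertical ribs). It starts on the balance. The point is on its axis, half-way up (29 mm above its underside); the middle of the lid is 20 mm above the point. About 0.14 kg.
- flask_centre (a point): White conical (Erlenmeyer) flask with a grey stopper, upright, 106 mm tall: foot 64 mm across, cone narrowing to a straight round neck 25 mm across that runs from 64 to 89 mm above the underside, then a 30 mm rim and the stopper. It starts on the stirrer. The point is on its axis, half-way up (53 mm above its underside); the middle of the neck is 24 mm above the point. About 0.15 kg.
- bottle_centre (a point): Slim white bottle with a narrow grey screw cap, upright, 92 mm tall: straight round body 46 mm across up to 62 mm, sloped shoulder, cap 28 mm across at the top. It starts on the lab jack. The point is on its axis, half-way up (46 mm above its underside). About 0.13 kg.
- balance_pan (a point): Centre of the upper face of the balance's pan: a square steel plate 120 x 120 mm, 60 mm above the bench, level and rigid. The balance is beige, 130 mm wide and 195 mm deep, with a dark sloping panel, a display and a row of keys on the side towards the robot (its -x side). It is fixed. x and y of this point run along the pan's edges, z is up.
- stirrer_plate (a point): Centre of the upper face of the magnetic stirrer's plate: a round dark grey coated metal disc 125 mm across, 65 mm above the bench, level and rigid. The stirrer is a white housing 125 mm wide and 175 mm deep with a black knob on its dark front face (its -x side). It is fixed. z is up.
- jack_top (a point): Centre of the upper face of the lab jack's top plate: a square grey metal plate 100 x 100 mm, 70 mm above the bench, on crossed scissor legs, with a black hand knob at the front (its -x side). It is level, rigid and fixed. z is up.
- tray_floor (a point): Middle of the floor of the empty grey drip tray, the free spot for parking a vessel: 130 x 130 mm, floor 5 mm above the bench, inside 122 mm wide, with a low rim whose top is 12 mm above the bench. Fixed. The balance, stirrer, jack and tray are shuffled over four places on the bench, at least 150 mm between centres. z is up.
- weight_centre (a point): Bystander: polished steel cylinder weight with a knob, 32 mm across, 53 mm tall, standing on the bench beyond the stations; the point is on its axis half-way up. Leave it where it stands.
- dropper_centre (a point): Bystander: small brown dropper bottle with a black rubber bulb, 33 mm across, 91 mm tall, standing on the bench beyond the stations; the point is on its axis half-way up. Leave it where it stands.
- stopper_centre (a point): Bystander: grey rubber stopper, 22 to 28 mm across, 28 mm tall, standing on the bench beyond the stations; the point is on its axis half-way up. Leave it where it stands.
There are look-alikes about, which are no part of the job. Leave any purple look-alike of the part that bears jar_centre alone. What is shaped like the part that bears bottle_centre but purple is not meant.

How it is judged:
By the outcome, as a careful person would: the job done as asked, in the order asked, and still so for the second after the job is handed in, with the robot touching nothing.
It also fails if it takes over 115 s, if anything falls off the work surface, if the arm or the gripper's body presses on something with over 40 N, if the wrist force passes 120 N, or if a joint passes its speed limit or range.

## Working session

There is one attempt and no reset: what is moved stays moved. The work goes in short steps, Python scripts to look and compute and a tool call to move; the robot and the scene stay as the last step left them, time stands still between calls to the robot, and variables do not carry over. Pictures are saved under pics/ and viewed, about 12 in all and at most 16, crops included, and the job is handed in when it is done.

Besides the shell and the picture viewer there is one more tool, called after "Emit:" as a command line: name --argument value ..., lists and objects as JSON in quotes. move_arm: Moves the arm, as the interface text tells. Its arguments: {"type":"object","properties":{"steps":{"type":"array"}},"required":["steps"]}

```bash
mkdir -p pics; cat > h.py <<'E'
import numpy as np,cv2
from cell import env
def cal(c):
    d=env.get_calibration(c);R=cv2.Rodrigues(np.array(d['rvec'],float))[0]
    return np.array(d['intrinsics'],float),R,np.array(d['tvec'],float).ravel()
def ray(c,uv,z):
    K,R,t=cal(c);C=-R.T@t;d=R.T@np.linalg.inv(K)@np.array([uv[0],uv[1],1.])
    return C+d*(z-C[2])/d[2]
def proj(c,p):
    K,R,t=cal(c);q=K@(R@np.array(p,float)+t);return q[:2]/q[2]
E
python3 - <<'E'
from h import *
for c in ['scene','top']:
    im=env.read_camera(c);cv2.imwrite(f'pics/{c}0.png',im)
    K,R,t=cal(c);print(c,(-R.T@t).round(),R.round(2).tolist(),K[0,0])
Z=dict(jar_centre=89,flask_centre=118,bottle_centre=116,balance_pan=60,stirrer_plate=65,jack_top=70,tray_floor=5,weight_centre=26,dropper_centre=45,stopper_centre=14)
for n,z in Z.items():
    for c in ['scene','top']:
        for r in env.mark_of(c,n)[:3]:
            print(n,c,round(r['confidence'],2),np.round(r['uv']),ray(c,r['uv'],z).round(1))
s=env.get_state();print(s['time'],s['eef_rot'],s['ee_pos'],s['grip_width'])
E
```

```text
scene [1253. -347.  676.] [[0.47, 0.88, 0.02], [0.55, -0.27, -0.79], [-0.69, 0.38, -0.61]] 499.704030577685
top [ 482.   30. 1161.] [[0.0, -1.0, 0.02], [-1.0, -0.01, -0.08], [0.08, -0.01, -1.0]] 450.9531191288929
jar_centre scene 0.91 [334. 326.] [789.6 -61.9  89. ]
jar_centre scene 0.6 [359. 236.] [603.6  98.4  89. ]
jar_centre top 0.89 [342. 175.] [730.5 -30.2  89. ]
jar_centre top 0.55 [290. 226.] [605.3  94.1  89. ]
flask_centre scene 0.82 [109. 276.] [ 546.5 -354.7  118. ]
flask_centre top 0.98 [482. 253.] [ 541.5 -355.2  118. ]
bottle_centre scene 0.77 [467. 202.] [634.2 340.1 116. ]
bottle_centre scene 0.7 [428. 179.] [521.8 324.7 116. ]
bottle_centre scene 0.21 [237. 330.] [ 753.4 -207.6  116. ]
bottle_centre top 0.92 [151. 251.] [542.6 411.4 116. ]
bottle_centre top 0.82 [188. 261.] [520.4 327.3 116. ]
balance_pan scene 0.6 [356. 251.] [612.8  86.8  60. ]
balance_pan top 0.85 [293. 228.] [604.3  88.2  60. ]
stirrer_plate scene 0.65 [113. 303.] [ 554.7 -361.2   65. ]
stirrer_plate top 0.59 [478. 252.] [ 546.2 -364.    65. ]
jack_top scene 0.71 [422. 194.] [510.1 324.9  70. ]
jack_top top 0.64 [194. 266.] [508.4 324.4  70. ]
jack_top top 0.54 [223. 199.] [673.3 258.9  70. ]
jack_top top 0.3 [368. 264.] [515.6 -94.6  70. ]
tray_floor scene 0.57 [244. 273.] [ 515.2 -113.2    5. ]
tray_floor top 0.83 [365. 263.] [521.6 -94.6   5. ]
weight_centre scene 0.74 [290. 306.] [659.3 -79.3  26. ]
weight_centre top 0.53 [357. 210.] [655.5 -73.5  26. ]
dropper_centre scene 0.67 [444. 249.] [671.9 263.7  45. ]
dropper_centre top 0.59 [225. 198.] [679.5 258.4  45. ]
stopper_centre scene 0.73 [238. 331.] [ 665.6 -181.3   14. ]
stopper_centre scene 0.63 [108. 274.] [ 410.6 -357.    14. ]
1.1 [[ 9.69454069e-01  2.45272924e-01  5.98922141e-06]
 [ 2.45272924e-01 -9.69454069e-01  8.33850910e-06]
 [ 7.85148558e-06 -6.61480773e-06 -1.00000000e+00]] [ 165.54358845 -654.38709217  218.65917117] 93.216607815248
```

View pics/scene0.png

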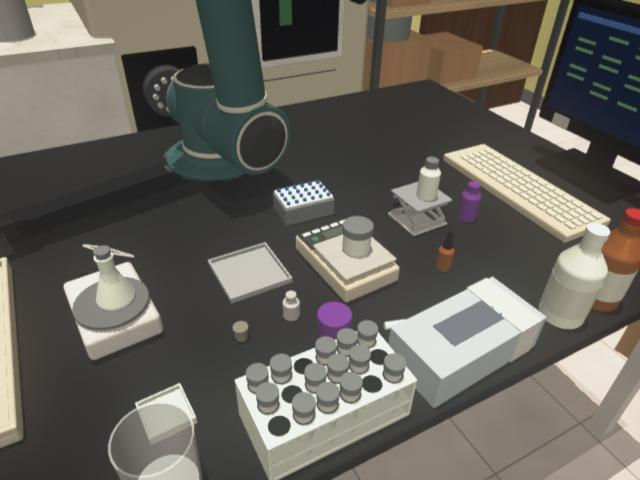

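View pics/top0.png

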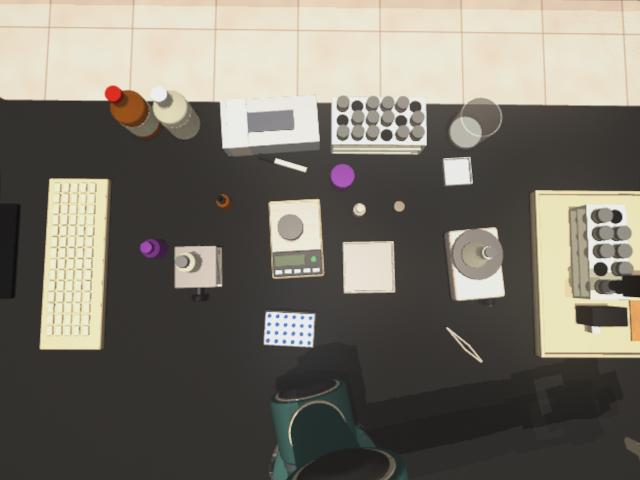

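The scene view shows the flask on the stirrer (110,295), the empty tray (249,270), the jar on the balance (357,240) and the bottle on the jack (428,180). The purple look-alikes are at (335,320) and (470,202), and the bystanders are at (291,306), (240,331) and (445,255). The top view agrees. Next I'll check the estimates with model overlays.

```bash
cat > ov.py <<'E'
from h import *
def circ(c,im,s,o,x,y,z,r,col):
    a=np.linspace(0,2*np.pi,60);P=[proj(c,(x+r*np.cos(t),y+r*np.sin(t),z)) for t in a]
    cv2.polylines(im,[np.int32((np.array(P)-o+.5)*s)],True,col,1)
def sq(c,im,s,o,x,y,z,h,yaw,col):
    P=[]
    for a,b in((1,1),(1,-1),(-1,-1),(-1,1)):
        t=np.radians(yaw);P.append(proj(c,(x+h*(a*np.cos(t)-b*np.sin(t)),y+h*(a*np.sin(t)+b*np.cos(t)),z)))
    cv2.polylines(im,[np.int32((np.array(P)-o+.5)*s)],True,col,1)
def draw(S,V,name):
    rows=[]
    for c in ['top','scene']:
        I=cv2.imread(f'pics/{c}0.png');row=[]
        for k,(x,y,z,kind,h,yaw) in S.items():
            u=proj(c,(x,y,z+20));o=np.round(u-[40,50]).astype(int);o=np.clip(o,0,[560,380])
            im=cv2.resize(I[o[1]:o[1]+100,o[0]:o[0]+80],None,fx=5/2,fy=5/2,interpolation=cv2.INTER_CUBIC);s=2.5
            (circ(c,im,s,o,x,y,z,h,(0,0,255)) if kind=='c' else sq(c,im,s,o,x,y,z,h,yaw,(0,0,255)))
            for (vx,vy,vz,rs) in V.get(k,[]):
                for dz,r in rs: circ(c,im,s,o,vx,vy,vz+dz,r,(0,200,0))
            row.append(im)
        rows.append(np.hstack(row))
    cv2.imwrite(name,np.vstack(rows))
E
python3 - <<'E'
from ov import *
S=dict(bal=(604.5,88,60,'s',60,0),stir=(547,-362.5,65,'c',62.5,0),jack=(509,324.5,70,'s',50,0),tray=(521.6,-94.6,12,'s',65,0))
V=dict(bal=[(604.5,96,60,[(58,30),(0,28)])],stir=[(543,-355,65,[(0,32),(106,13)])],jack=[(521,326,70,[(0,23),(92,14)])])
draw(S,V,'pics/ov1.png')
for c in ['scene','top']:
    for n in ['jar_centre','flask_centre','bottle_centre']:
        for r in env.cut_out(c,n)[:2]: print(c,n,r['bbox'],round(r['confidence'],2))
    for n in ['balance_pan','stirrer_plate','jack_top','tray_floor']:
        for r in env.mark_of(c,n)[:2]: print(c,n,np.round(r['uv'],1),round(r['confidence'],2))
E
```

```text
scene jar_centre [341.2, 213.0, 374.3, 252.3] 0.68
scene jar_centre [317.0, 304.2, 348.1, 342.5] 0.67
scene flask_centre [92.4, 245.1, 135.7, 307.7] 0.76
scene bottle_centre [416.0, 156.3, 437.8, 199.1] 0.75
scene bottle_centre [451.5, 183.7, 482.7, 222.5] 0.71
scene balance_pan [355.5 251.3] 0.6
scene stirrer_plate [113. 303.] 0.65
scene jack_top [421.7 193.7] 0.71
scene tray_floor [244.1 272.9] 0.57
top jar_centre [328.8, 164.9, 355.2, 193.6] 0.89
top jar_centre [277.5, 216.1, 303.3, 237.3] 0.85
top flask_centre [462.7, 241.5, 497.7, 264.6] 0.87
top bottle_centre [174.7, 251.2, 199.7, 275.0] 0.91
top bottle_centre [139.6, 238.9, 167.5, 259.0] 0.62
top balance_pan [292.9 227.9] 0.85
top stirrer_plate [477.6 252.3] 0.59
top jack_top [194.  266.5] 0.64
top jack_top [222.9 198.9] 0.54
top tray_floor [365.  262.7] 0.83
```

View pics/ov1.png

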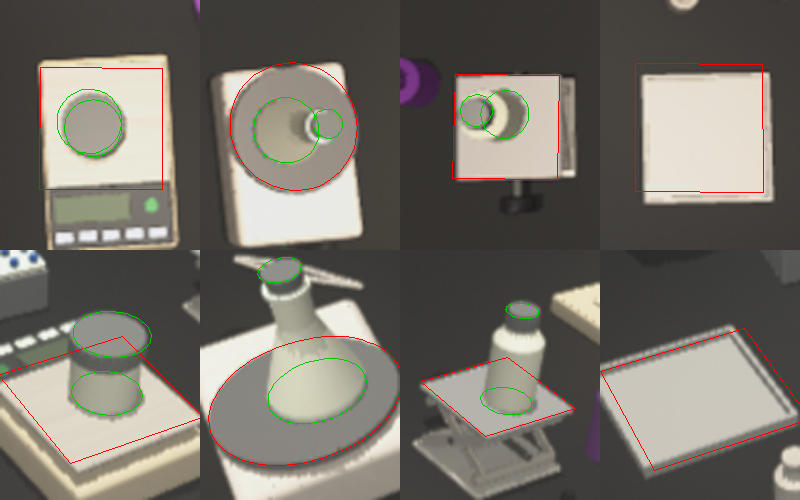

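The overlays fit the stirrer and jack well. The tray and balance need to shift a few mm, so I'll refine those.

```bash
python3 - <<'E'
from ov import *
S=dict(bal=(601,83,60,'s',60,2.7),stir=(547,-362.5,65,'c',62.5,0),jack=(508.5,324.5,70,'s',50,0),tray=(512.6,-102.6,12,'s',65,1))
V=dict(bal=[(602,93,60,[(58,30),(0,28)]),(598,83,0,[])],stir=[(543,-358,65,[(0,32),(106,13)])],jack=[(520,327,70,[(0,23),(92,14)])])
draw(S,V,'pics/ov2.png')
E
```

```text
(no output)
```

View pics/ov2.png

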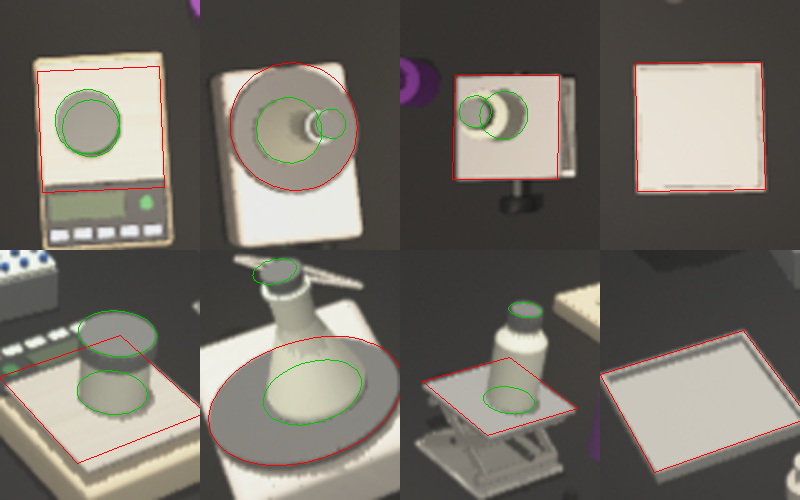

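Emit:
move_arm --steps '[{"delta_rot": [0, 0, 0.95], "offset": [0, 0, -1], "gripper": 93}, {"delta_rot": [0, 0, 0.95], "offset": [0, 0, -1], "gripper": 93}, {"delta_rot": [0, 0, 0.94], "offset": [0, 0, 0], "gripper": 93}, {"delta_rot": [0, 0, 0], "offset": [0, 0, 0], "gripper": 93}]'

```text
time: 2.2
ee_pos: [165.5, -654.1, 269.7]
eef_rot: [[1.0, -0.009, -0.0], [-0.009, -1.0, 0.001], [-0.0, -0.001, -1.0]]
contact_force: [-0.5, -0.9, -0.2]
grip_width: 93.0
```

Tray, jack and stirrer now fit, and the vessel fits are jar (602,92.5), flask (543,-355) and bottle (521,326). I'll go to the flask.

Emit:
move_arm --steps '[{"delta_rot": [0, 0, 0], "offset": [0.94, -0.75, 0], "gripper": 93}, {"delta_rot": [0, 0, 0], "offset": [0.94, -0.75, 0], "gripper": 93}, {"delta_rot": [0, 0, 0], "offset": [0.94, -0.75, 0], "gripper": 93}, {"delta_rot": [0, 0, 0], "offset": [0.94, -0.75, 0], "gripper": 93}, {"delta_rot": [0, 0, 0], "offset": [0.94, -0.75, 0], "gripper": 93}, {"delta_rot": [0, 0, 0], "offset": [0.94, -0.75, 0], "gripper": 93}, {"delta_rot": [0, 0, 0], "offset": [0.94, -0.75, 0], "gripper": 93}, {"delta_rot": [0, 0, 0], "offset": [0.94, -0.75, 0], "gripper": 93}, {"delta_rot": [0, 0, 0], "offset": [0.94, -0.75, 0], "gripper": 93}, {"delta_rot": [0, 0, 0], "offset": [0.94, -0.75, 0], "gripper": 93}, {"delta_rot": [0, 0, 0], "offset": [0.94, -0.75, 0], "gripper": 93}, {"delta_rot": [0, 0, 0], "offset": [0.94, -0.75, 0], "gripper": 93}, {"delta_rot": [0, 0, 0], "offset": [0.94, -0.75, 0], "gripper": 93}, {"delta_rot": [0, 0, 0], "offset": [0.94, -0.75, 0], "gripper": 93}, {"delta_rot": [0, 0, 0], "offset": [0.94, -0.75, 0], "gripper": 93}, {"delta_rot": [0, 0, 0], "offset": [0, 0, 0], "gripper": 93}]'

```text
time: 3.8
ee_pos: [526.5, -356.3, 262.8]
eef_rot: [[0.999, 0.035, -0.005], [0.035, -0.999, 0.008], [-0.004, -0.008, -1.0]]
contact_force: [0.0, -0.9, 0.9]
grip_width: 93.0
```

```bash
cat > go.py <<'E'
import sys
from h import *
from scipy.spatial.transform import Rotation as Ro
s=env.get_state();R=np.array(s['eef_rot']);Rd=np.diag([1.,-1,-1])
T=np.array([float(v) for v in sys.argv[1:4]])
print('rot units',(np.degrees(Ro.from_matrix(R.T@Rd).as_rotvec())/5).round(3))
print('off units tool',(R.T@(T-s['ee_pos'])/25).round(3),'nominal',(Rd@(T-s['ee_pos'])/25).round(3),'pos',np.round(s['ee_pos'],1),'w',round(s['grip_width'],1),'t',round(s['time'],2))
E
python3 go.py 543 -355 262
```

```text
rot units [-0.091  0.053  0.396]
off units tool [ 0.66  -0.027  0.029] nominal [ 0.658 -0.05   0.031] pos [ 526.5 -356.3  262.8] w 93.0 t 3.8
```

Emit:
move_arm --steps '[{"delta_rot": [-0.09, 0.05, 0.4], "offset": [0.66, -0.03, 0], "gripper": 93}, {"delta_rot": [0, 0, 0], "offset": [0, 0, 0], "gripper": 93}, {"delta_rot": [0, 0, 0], "offset": [0, 0, 0.9], "gripper": 93}, {"delta_rot": [0, 0, 0], "offset": [0, 0, 0.9], "gripper": 93}, {"delta_rot": [0, 0, 0], "offset": [0, 0, 0.9], "gripper": 93}, {"delta_rot": [0, 0, 0], "offset": [0, 0, 0.9], "gripper": 93}, {"delta_rot": [0, 0, 0], "offset": [0, 0, 0.9], "gripper": 93}, {"delta_rot": [0, 0, 0], "offset": [0, 0, 0.8], "gripper": 93}, {"delta_rot": [0, 0, 0], "offset": [0, 0, 0], "gripper": 93}]'

```text
time: 4.7
ee_pos: [537.0, -358.0, 124.1]
eef_rot: [[1.0, 0.018, -0.004], [0.018, -1.0, 0.0], [-0.004, -0.0, -1.0]]
contact_force: [0.5, 0.6, 0.8]
grip_width: 93.0
```

```bash
python3 go.py 543 -355 126; python3 - <<'E'
from h import *
a=env.read_camera('scene')[200:360,30:230];b=env.read_camera('top')[190:350,400:600]
cv2.imwrite('pics/g1.png',np.hstack([cv2.resize(i,None,fx=2,fy=2) for i in (a,b)]))
E
```

```text
rot units [-0.004  0.043  0.208]
off units tool [ 0.244 -0.117 -0.077] nominal [ 0.242 -0.122 -0.076] pos [ 537.  -358.   124.1] w 93.0 t 4.7
```

View pics/g1.png

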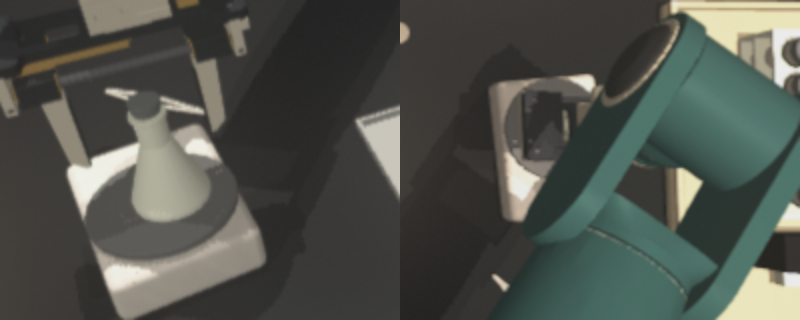

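The crop shows the fingers either side of the flask neck, which is at (150,125). I'll make the last correction and close.

Emit:
move_arm --steps '[{"delta_rot": [0, 0.04, 0.2], "offset": [0.25, -0.12, -0.08], "gripper": 93}, {"delta_rot": [0, 0, 0], "offset": [0, 0, 0], "gripper": 40}, {"delta_rot": [0, 0, 0], "offset": [0, 0, 0], "gripper": 30}, {"delta_rot": [0, 0, 0], "offset": [0, 0, 0], "gripper": 10}, {"delta_rot": [0, 0, 0], "offset": [0, 0, 0], "gripper": 10}, {"delta_rot": [0, 0, 0], "offset": [0, 0, 0], "gripper": 10}, {"delta_rot": [0, 0, 0], "offset": [0, 0, 0], "gripper": 10}, {"delta_rot": [0, 0, 0], "offset": [0, 0, 0], "gripper": 10}]'

```text
time: 5.6
ee_pos: [546.0, -356.4, 134.9]
eef_rot: [[1.0, 0.0, 0.008], [0.0, -1.0, -0.006], [0.008, 0.006, -1.0]]
contact_force: [-0.2, -0.0, 0.5]
grip_width: 41.6
```

```bash
python3 go.py 543 -355 126
```

```text
rot units [ 0.063 -0.094  0.001]
off units tool [-0.121 -0.058  0.354] nominal [-0.118 -0.056  0.356] pos [ 546.  -356.4  134.9] w 41.6 t 5.6
```

Emit:
move_arm --steps '[{"delta_rot": [0.06, -0.09, 0], "offset": [-0.12, -0.06, 0.35], "gripper": 41}, {"delta_rot": [0, 0, 0], "offset": [0, 0, 0], "gripper": 41}]'

```text
time: 5.8
ee_pos: [542.7, -354.8, 125.2]
eef_rot: [[1.0, 0.0, -0.001], [0.0, -1.0, 0.0], [-0.001, -0.0, -1.0]]
contact_force: [0.2, 0.1, -0.2]
grip_width: 40.8
```

```bash
python3 go.py 543 -355 126
```

```text
rot units [-0.004  0.006  0.001]
off units tool [ 0.013  0.01  -0.033] nominal [ 0.013  0.01  -0.033] pos [ 542.7 -354.8  125.2] w 40.8 t 5.8
```

Emit:
move_arm --steps '[{"delta_rot": [0, 0, 0], "offset": [0, 0, 0], "gripper": 10}, {"delta_rot": [0, 0, 0], "offset": [0, 0, 0], "gripper": 10}, {"delta_rot": [0, 0, 0], "offset": [0, 0, 0], "gripper": 10}, {"delta_rot": [0, 0, 0], "offset": [0, 0, 0], "gripper": 10}]'

```text
time: 6.2
ee_pos: [542.5, -354.7, 124.7]
eef_rot: [[1.0, -0.0, -0.001], [-0.0, -1.0, 0.001], [-0.001, -0.001, -1.0]]
contact_force: [-0.4, 0.1, -0.9]
grip_width: 28.8
```

```bash
python3 go.py 543 -355 126
```

```text
rot units [-0.01   0.013 -0.001]
off units tool [ 0.019  0.013 -0.052] nominal [ 0.019  0.013 -0.052] pos [ 542.5 -354.7  124.7] w 28.8 t 6.2
```

Emit:
move_arm --steps '[{"delta_rot": [0, 0, 0], "offset": [0, 0, -0.04], "gripper": 10}, {"delta_rot": [0, 0, 0], "offset": [0, 0, 0], "gripper": 10}, {"delta_rot": [0, 0, 0], "offset": [0, 0, 0], "gripper": 10}, {"delta_rot": [0, 0, 0], "offset": [0, 0, 0], "gripper": 10}]'

```text
time: 6.6
ee_pos: [542.5, -354.6, 125.6]
eef_rot: [[1.0, 0.0, -0.001], [0.0, -1.0, 0.001], [-0.001, -0.001, -1.0]]
contact_force: [-0.3, 1.1, -1.8]
grip_width: 28.8
```

```bash
python3 go.py 543 -355 126
```

```text
rot units [-0.011  0.015  0.001]
off units tool [ 0.021  0.016 -0.015] nominal [ 0.021  0.016 -0.015] pos [ 542.5 -354.6  125.6] w 28.8 t 6.6
```

The width stopped at 28.8, but the neck is 25, so a pad edge may be on the rim. I'll regrip exactly mid-neck, at TCP z 122.

Emit:
move_arm --steps '[{"delta_rot": [0, 0, 0], "offset": [0, 0, 0], "gripper": 45}, {"delta_rot": [0, 0, 0], "offset": [0, 0, 0], "gripper": 45}, {"delta_rot": [0, 0, 0], "offset": [0, 0, 0.14], "gripper": 45}, {"delta_rot": [0, 0, 0], "offset": [0, 0, 0], "gripper": 10}, {"delta_rot": [0, 0, 0], "offset": [0, 0, 0], "gripper": 10}, {"delta_rot": [0, 0, 0], "offset": [0, 0, 0], "gripper": 10}, {"delta_rot": [0, 0, 0], "offset": [0, 0, 0], "gripper": 10}]'

```text
time: 7.3
ee_pos: [542.6, -354.7, 122.1]
eef_rot: [[1.0, -0.0, -0.001], [-0.0, -1.0, 0.001], [-0.001, -0.001, -1.0]]
contact_force: [0.1, -0.0, -0.3]
grip_width: 28.7
```

```bash
python3 go.py 543 -355 122
```

```text
rot units [-0.008  0.01  -0.   ]
off units tool [0.017 0.011 0.005] nominal [0.017 0.011 0.005] pos [ 542.6 -354.7  122.1] w 28.7 t 7.3
```

Emit:
move_arm --steps '[{"delta_rot": [0, 0, 0], "offset": [0, 0, 0], "gripper": 10}, {"delta_rot": [0, 0, 0], "offset": [0, 0, 0], "gripper": 10}, {"delta_rot": [0, 0, 0], "offset": [0, 0, -0.3], "gripper": 10}, {"delta_rot": [0, 0, 0], "offset": [0, 0, -0.3], "gripper": 10}, {"delta_rot": [0, 0, 0], "offset": [0, 0, -0.3], "gripper": 10}, {"delta_rot": [0, 0, 0], "offset": [0, 0, 0], "gripper": 10}]'

```text
time: 7.9
ee_pos: [542.7, -354.8, 147.0]
eef_rot: [[1.0, 0.0, -0.001], [0.0, -1.0, 0.0], [-0.001, -0.0, -1.0]]
contact_force: [0.8, 0.6, -1.4]
grip_width: 28.8
```

```bash
python3 go.py 543 -355 262;python3 - <<'E'
from h import *
a=env.read_camera('scene')[220:320,50:190]
cv2.imwrite('pics/g2.png',cv2.resize(a,None,fx=4,fy=4))
E
```

```text
rot units [-0.005  0.008  0.001]
off units tool [ 0.01   0.007 -4.6  ] nominal [ 0.014  0.009 -4.6  ] pos [ 542.7 -354.8  147. ] w 28.8 t 7.9
```

View pics/g2.png

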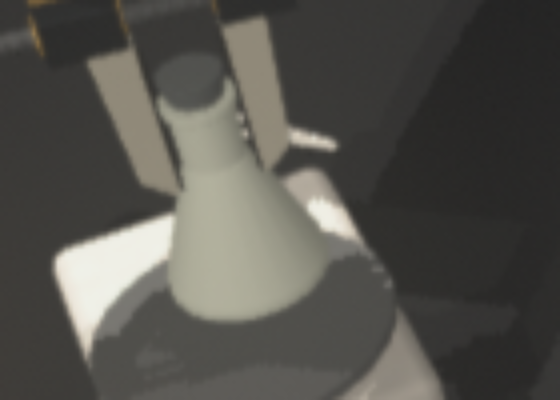

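The crop shows the flask held by the neck and lifted, and the wrist reads 1.4 N. I'll take it to the tray.

Emit:
move_arm --steps '[{"delta_rot": [0, 0, 0], "offset": [-0.06, -0.4, -0.2], "gripper": 10}, {"delta_rot": [0, 0, 0], "offset": [-0.12, -0.8, 0], "gripper": 10}, {"delta_rot": [0, 0, 0], "offset": [-0.12, -0.9, 0], "gripper": 10}, {"delta_rot": [0, 0, 0], "offset": [-0.12, -0.9, 0], "gripper": 10}, {"delta_rot": [0, 0, 0], "offset": [-0.12, -0.9, 0], "gripper": 10}, {"delta_rot": [0, 0, 0], "offset": [-0.12, -0.9, 0], "gripper": 10}, {"delta_rot": [0, 0, 0], "offset": [-0.12, -0.9, 0], "gripper": 10}, {"delta_rot": [0, 0, 0], "offset": [-0.12, -0.9, 0], "gripper": 10}, {"delta_rot": [0, 0, 0], "offset": [-0.12, -0.9, 0], "gripper": 10}, {"delta_rot": [0, 0, 0], "offset": [-0.12, -0.9, 0], "gripper": 10}, {"delta_rot": [0, 0, 0], "offset": [-0.12, -0.8, 0], "gripper": 10}, {"delta_rot": [0, 0, 0], "offset": [-0.06, -0.4, 0], "gripper": 10}, {"delta_rot": [0, 0, 0], "offset": [0, 0, 0], "gripper": 10}]'

```text
time: 9.25
ee_pos: [501.0, -90.7, 149.7]
eef_rot: [[1.0, 0.004, -0.003], [0.004, -1.0, 0.004], [-0.003, -0.004, -1.0]]
contact_force: [-0.4, 0.0, -1.6]
grip_width: 28.6
```

```bash
python3 go.py 512.6 -102.6 75
```

```text
rot units [-0.048  0.03   0.046]
off units tool [0.469 0.489 2.983] nominal [0.463 0.474 2.986] pos [501.  -90.7 149.7] w 28.6 t 9.25
```

Emit:
move_arm --steps '[{"delta_rot": [-0.05, 0.03, 0.05], "offset": [0.45, 0.48, 0.2], "gripper": 10}, {"delta_rot": [0, 0, 0], "offset": [0, 0, 0.7], "gripper": 10}, {"delta_rot": [0, 0, 0], "offset": [0, 0, 0.8], "gripper": 10}, {"delta_rot": [0, 0, 0], "offset": [0, 0, 0.8], "gripper": 10}, {"delta_rot": [0, 0, 0], "offset": [0, 0, 0.4], "gripper": 10}, {"delta_rot": [0, 0, 0], "offset": [0, 0, 0], "gripper": 10}, {"delta_rot": [0, 0, 0], "offset": [0, 0, 0], "gripper": 10}]'

```text
time: 9.95
ee_pos: [515.3, -109.2, 73.7]
eef_rot: [[1.0, -0.004, 0.002], [-0.004, -1.0, -0.003], [0.002, 0.003, -1.0]]
contact_force: [-0.4, -0.2, -0.9]
grip_width: 28.7
```

```bash
python3 go.py 512.6 -102.6 63
```

```text
rot units [ 0.034 -0.018 -0.045]
off units tool [-0.111 -0.265  0.427] nominal [-0.109 -0.264  0.428] pos [ 515.3 -109.2   73.7] w 28.7 t 9.95
```

Emit:
move_arm --steps '[{"delta_rot": [0.03, -0.02, -0.03], "offset": [-0.08, -0.22, 0.2], "gripper": 10}, {"delta_rot": [0, 0, 0], "offset": [0, 0, 0.15], "gripper": 10}, {"delta_rot": [0, 0, 0], "offset": [0, 0, 0.04], "gripper": 10}, {"delta_rot": [0, 0, 0], "offset": [0, 0, 0], "gripper": 10}]'

```text
time: 10.35
ee_pos: [514.3, -103.8, 65.4]
eef_rot: [[1.0, -0.001, 0.003], [-0.001, -1.0, -0.001], [0.003, 0.001, -1.0]]
contact_force: [0.1, -0.2, -1.5]
grip_width: 28.9
```

```bash
python3 go.py 512.6 -102.6 62
```

```text
rot units [ 0.011 -0.03  -0.014]
off units tool [-0.069 -0.047  0.135] nominal [-0.069 -0.047  0.135] pos [ 514.3 -103.8   65.4] w 28.9 t 10.35
```

Lower slowly to contact.

Emit:
move_arm --steps '[{"delta_rot": [0, -0.02, 0], "offset": [-0.05, -0.03, 0.08], "gripper": 10}, {"delta_rot": [0, 0, 0], "offset": [0, 0, 0.06], "gripper": 10}, {"delta_rot": [0, 0, 0], "offset": [0, 0, 0], "gripper": 10}]'

```text
time: 10.65
ee_pos: [513.2, -102.9, 62.1]
eef_rot: [[1.0, -0.001, 0.002], [-0.001, -1.0, -0.001], [0.002, 0.001, -1.0]]
contact_force: [-0.2, -0.0, -1.8]
grip_width: 28.6
```

```bash
python3 go.py 512.6 -102.6 62
```

```text
rot units [ 0.014 -0.018 -0.012]
off units tool [-0.023 -0.013  0.005] nominal [-0.023 -0.013  0.005] pos [ 513.2 -102.9   62.1] w 28.6 t 10.65
```

Emit:
move_arm --steps '[{"delta_rot": [0, 0, 0], "offset": [0, 0, 0.05], "gripper": 10}, {"delta_rot": [0, 0, 0], "offset": [0, 0, 0], "gripper": 10}]'

```text
time: 10.85
ee_pos: [513.4, -103.0, 61.1]
eef_rot: [[1.0, -0.001, 0.002], [-0.001, -1.0, -0.001], [0.002, 0.001, -1.0]]
contact_force: [0.1, 0.9, -0.6]
grip_width: 28.9
```

```bash
python3 go.py 512.6 -102.6 62; python3 -c "
from h import *
print(env.get_state()['contact_force'])"
```

```text
rot units [ 0.015 -0.025 -0.012]
off units tool [-0.032 -0.015 -0.036] nominal [-0.032 -0.015 -0.036] pos [ 513.4 -103.    61.1] w 28.9 t 10.85
[ 0.08787139  0.90333144 -0.56915269]
```

Emit:
move_arm --steps '[{"delta_rot": [0, 0, 0], "offset": [0, 0, 0.02], "gripper": 10}, {"delta_rot": [0, 0, 0], "offset": [0, 0, 0], "gripper": 93}, {"delta_rot": [0, 0, 0], "offset": [0, 0, 0], "gripper": 93}, {"delta_rot": [0, 0, 0], "offset": [0, 0, 0], "gripper": 93}, {"delta_rot": [0, 0, 0], "offset": [0, 0, 0], "gripper": 93}, {"delta_rot": [0, 0, 0], "offset": [0, 0, -0.5], "gripper": 93}, {"delta_rot": [0, 0, 0], "offset": [0, 0, -0.9], "gripper": 93}, {"delta_rot": [0, 0, 0], "offset": [0, 0, -0.9], "gripper": 93}, {"delta_rot": [0, 0, 0], "offset": [0, 0, -0.9], "gripper": 93}, {"delta_rot": [0, 0, 0], "offset": [0, 0, -0.9], "gripper": 93}, {"delta_rot": [0, 0, 0], "offset": [0.3, -0.6, -0.5], "gripper": 93}, {"delta_rot": [0, 0, 0], "offset": [0.4, -0.9, 0], "gripper": 93}, {"delta_rot": [0, 0, 0], "offset": [0.4, -0.9, 0], "gripper": 93}, {"delta_rot": [0, 0, 0], "offset": [0.4, -0.9, 0], "gripper": 93}, {"delta_rot": [0, 0, 0], "offset": [0.4, -0.9, 0], "gripper": 93}, {"delta_rot": [0, 0, 0], "offset": [0.4, -0.9, 0], "gripper": 93}, {"delta_rot": [0, 0, 0], "offset": [0.4, -0.9, 0], "gripper": 93}, {"delta_rot": [0, 0, 0], "offset": [0.3, -0.5, 0], "gripper": 93}, {"delta_rot": [0, 0, 0], "offset": [0, 0, 0], "gripper": 93}]'

```text
time: 12.75
ee_pos: [591.3, 65.2, 194.6]
eef_rot: [[1.0, -0.003, 0.011], [-0.003, -1.0, -0.002], [0.011, 0.002, -1.0]]
contact_force: [-0.2, -0.3, -0.2]
grip_width: 93.3
```

```bash
python3 go.py 602 92.5 140;python3 - <<'E'
from h import *
a=env.read_camera('scene')[170:370,180:430]
cv2.imwrite('pics/g3.png',cv2.resize(a,None,fx=3,fy=3))
K=env.mark_of('scene','flask_centre')
for r in K[:2]: print(r['confidence'],ray('scene',r['uv'],58))
E
```

```text
rot units [ 0.027 -0.127 -0.035]
off units tool [ 0.401 -1.1    2.188] nominal [ 0.429 -1.093  2.186] pos [591.3  65.2 194.6] w 93.3 t 12.75
0.7 [ 516.36784862 -104.460744     58.        ]
```

View pics/g3.png

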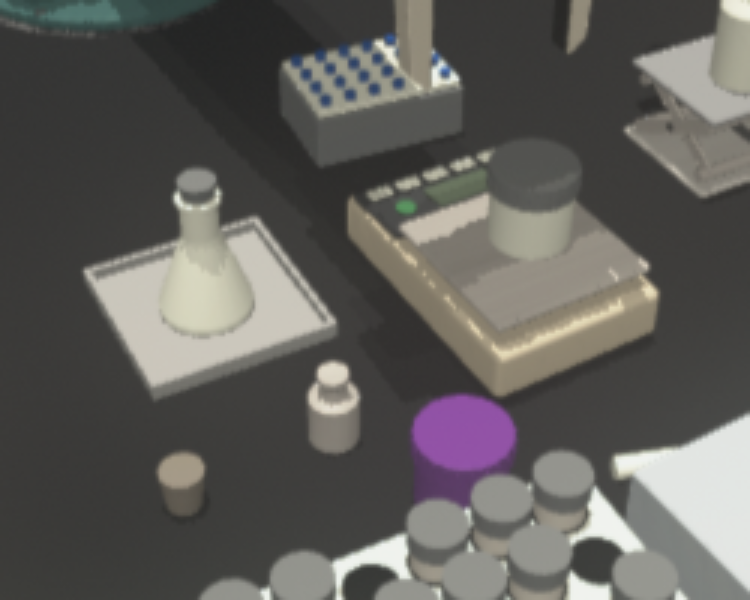

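The flask stands upright mid-tray at crop (205,260). I'll go over the jar.

Emit:
move_arm --steps '[{"delta_rot": [0.03, -0.12, -0.03], "offset": [0.2, -0.5, 0.3], "gripper": 93}, {"delta_rot": [0, 0, 0], "offset": [0.15, -0.4, 0.6], "gripper": 93}, {"delta_rot": [0, 0, 0], "offset": [0, 0, 0.6], "gripper": 93}, {"delta_rot": [0, 0, 0], "offset": [0, 0, 0.3], "gripper": 93}, {"delta_rot": [0, 0, 0], "offset": [0, 0, 0], "gripper": 93}, {"delta_rot": [0, 0, 0], "offset": [0, 0, 0], "gripper": 93}]'

```text
time: 13.45
ee_pos: [599.0, 85.4, 144.2]
eef_rot: [[1.0, -0.004, -0.003], [-0.004, -1.0, -0.001], [-0.003, 0.001, -1.0]]
contact_force: [1.3, -0.0, 0.1]
grip_width: 92.7
```

```bash
python3 go.py 602 92.5 90
```

```text
rot units [ 0.007  0.031 -0.043]
off units tool [ 0.126 -0.286  2.169] nominal [ 0.121 -0.284  2.169] pos [599.   85.4 144.2] w 92.7 t 13.45
```

Emit:
move_arm --steps '[{"delta_rot": [0, 0.03, -0.03], "offset": [0.12, -0.28, 0], "gripper": 93}, {"delta_rot": [0, 0, 0], "offset": [0, 0, 0], "gripper": 93}, {"delta_rot": [0, 0, 0], "offset": [0, 0, 0.5], "gripper": 93}, {"delta_rot": [0, 0, 0], "offset": [0, 0, 0.6], "gripper": 93}, {"delta_rot": [0, 0, 0], "offset": [0, 0, 0.6], "gripper": 93}, {"delta_rot": [0, 0, 0], "offset": [0, 0, 0.3], "gripper": 93}, {"delta_rot": [0, 0, 0], "offset": [0, 0, 0], "gripper": 93}, {"delta_rot": [0, 0, 0], "offset": [0, 0, 0], "gripper": 93}]'

```text
time: 14.25
ee_pos: [602.1, 92.5, 89.7]
eef_rot: [[1.0, -0.001, 0.0], [-0.001, -1.0, -0.001], [0.0, 0.001, -1.0]]
contact_force: [-1.0, 0.5, 0.3]
grip_width: 93.0
```

```bash
python3 go.py 602 92.5 90
```

```text
rot units [ 0.008 -0.002 -0.016]
off units tool [-0.002 -0.    -0.011] nominal [-0.002 -0.    -0.011] pos [602.1  92.5  89.7] w 93.0 t 14.25
```

Emit:
move_arm --steps '[{"delta_rot": [0, 0, 0], "offset": [0, 0, 0], "gripper": 30}, {"delta_rot": [0, 0, 0], "offset": [0, 0, 0], "gripper": 30}, {"delta_rot": [0, 0, 0], "offset": [0, 0, 0], "gripper": 30}, {"delta_rot": [0, 0, 0], "offset": [0, 0, 0], "gripper": 30}, {"delta_rot": [0, 0, 0], "offset": [0, 0, 0], "gripper": 30}, {"delta_rot": [0, 0, 0], "offset": [0, 0, 0], "gripper": 30}, {"delta_rot": [0, 0, 0], "offset": [0, 0, 0], "gripper": 30}]'

```text
time: 14.95
ee_pos: [602.8, 92.6, 91.5]
eef_rot: [[1.0, -0.001, 0.003], [-0.001, -1.0, -0.0], [0.003, 0.0, -1.0]]
contact_force: [0.2, 0.4, -1.3]
grip_width: 59.4
```

```bash
python3 go.py 602 92.5 90
```

```text
rot units [ 0.004 -0.029 -0.016]
off units tool [-0.032  0.003  0.06 ] nominal [-0.031  0.003  0.06 ] pos [602.8  92.6  91.5] w 59.4 t 14.95
```

Emit:
move_arm --steps '[{"delta_rot": [0, 0, 0], "offset": [0, 0, -0.3], "gripper": 30}, {"delta_rot": [0, 0, 0], "offset": [0, 0, -0.7], "gripper": 30}, {"delta_rot": [0, 0, 0], "offset": [0, 0, -0.9], "gripper": 30}, {"delta_rot": [0, 0, 0], "offset": [0, 0, -0.9], "gripper": 30}, {"delta_rot": [0, 0, 0], "offset": [0, 0, -0.8], "gripper": 30}, {"delta_rot": [0, 0, 0], "offset": [0, 0, -0.3], "gripper": 30}, {"delta_rot": [0, 0, 0], "offset": [0, 0.4, 0], "gripper": 30}, {"delta_rot": [0, 0, 0], "offset": [-0.1, 0.8, 0], "gripper": 30}, {"delta_rot": [0, 0, 0], "offset": [-0.1, 0.9, 0], "gripper": 30}, {"delta_rot": [0, 0, 0], "offset": [-0.1, 0.9, 0], "gripper": 30}, {"delta_rot": [0, 0, 0], "offset": [-0.1, 0.9, 0], "gripper": 30}, {"delta_rot": [0, 0, 0], "offset": [-0.1, 0.9, 0], "gripper": 30}, {"delta_rot": [0, 0, 0], "offset": [-0.1, 0.9, 0], "gripper": 30}, {"delta_rot": [0, 0, 0], "offset": [-0.1, 0.9, 0], "gripper": 30}, {"delta_rot": [0, 0, 0], "offset": [-0.1, 0.9, 0], "gripper": 30}, {"delta_rot": [0, 0, 0], "offset": [-0.1, 0.9, 0], "gripper": 30}, {"delta_rot": [0, 0, 0], "offset": [-0.1, 0.9, 0], "gripper": 30}, {"delta_rot": [0, 0, 0], "offset": [-0.1, 0.9, 0], "gripper": 30}, {"delta_rot": [0, 0, 0], "offset": [-0.1, 0.6, 0], "gripper": 30}, {"delta_rot": [0, 0, 0], "offset": [0, 0, 0], "gripper": 30}]'

```text
time: 16.95
ee_pos: [565.1, -194.8, 189.5]
eef_rot: [[1.0, -0.002, -0.007], [-0.002, -1.0, 0.001], [-0.007, -0.001, -1.0]]
contact_force: [0.5, 0.5, -1.7]
grip_width: 59.4
```

```bash
python3 go.py 547 -362.5 180
```

```text
rot units [-0.009  0.08  -0.02 ]
off units tool [-0.71   6.708  0.381] nominal [-0.724  6.706  0.381] pos [ 565.1 -194.8  189.5] w 59.4 t 16.95
```

Emit:
move_arm --steps '[{"delta_rot": [0, 0.08, 0], "offset": [-0.05, 0.4, 0], "gripper": 30}, {"delta_rot": [0, 0, 0], "offset": [-0.1, 0.8, 0], "gripper": 30}, {"delta_rot": [0, 0, 0], "offset": [-0.1, 0.9, 0], "gripper": 30}, {"delta_rot": [0, 0, 0], "offset": [-0.1, 0.9, 0], "gripper": 30}, {"delta_rot": [0, 0, 0], "offset": [-0.1, 0.9, 0], "gripper": 30}, {"delta_rot": [0, 0, 0], "offset": [-0.1, 0.9, 0.2], "gripper": 30}, {"delta_rot": [0, 0, 0], "offset": [-0.1, 0.8, 0.3], "gripper": 30}, {"delta_rot": [0, 0, 0], "offset": [0, 0.3, 0.3], "gripper": 30}, {"delta_rot": [0, 0, 0], "offset": [0, 0, 0.3], "gripper": 30}, {"delta_rot": [0, 0, 0], "offset": [0, 0, 0], "gripper": 30}, {"delta_rot": [0, 0, 0], "offset": [0, 0, 0], "gripper": 30}]'

```text
time: 18.05
ee_pos: [548.5, -344.6, 158.9]
eef_rot: [[1.0, 0.005, 0.002], [0.005, -1.0, 0.003], [0.002, -0.002, -1.0]]
contact_force: [-0.3, 0.3, -0.3]
grip_width: 59.1
```

```bash
python3 go.py 547 -362.5 110
```

```text
rot units [-0.029 -0.022  0.054]
off units tool [-0.068  0.721  1.953] nominal [-0.061  0.717  1.955] pos [ 548.5 -344.6  158.9] w 59.1 t 18.05
```

Emit:
move_arm --steps '[{"delta_rot": [-0.03, -0.02, 0.05], "offset": [-0.06, 0.7, 0], "gripper": 30}, {"delta_rot": [0, 0, 0], "offset": [0, 0, 0.3], "gripper": 30}, {"delta_rot": [0, 0, 0], "offset": [0, 0, 0.6], "gripper": 30}, {"delta_rot": [0, 0, 0], "offset": [0, 0, 0.6], "gripper": 30}, {"delta_rot": [0, 0, 0], "offset": [0, 0, 0.3], "gripper": 30}, {"delta_rot": [0, 0, 0], "offset": [0, 0, 0], "gripper": 30}, {"delta_rot": [0, 0, 0], "offset": [0, 0, 0], "gripper": 30}]'

```text
time: 18.75
ee_pos: [547.5, -361.2, 109.8]
eef_rot: [[1.0, 0.002, -0.0], [0.002, -1.0, 0.0], [-0.0, -0.0, -1.0]]
contact_force: [0.4, 0.3, -2.2]
grip_width: 59.4
```

```bash
python3 go.py 547 -362.5 97.5
```

```text
rot units [-0.001  0.002  0.028]
off units tool [-0.021  0.051  0.493] nominal [-0.021  0.051  0.493] pos [ 547.5 -361.2  109.8] w 59.4 t 18.75
```

Emit:
move_arm --steps '[{"delta_rot": [0, 0, 0.03], "offset": [-0.02, 0.05, 0.3], "gripper": 30}, {"delta_rot": [0, 0, 0], "offset": [0, 0, 0.15], "gripper": 30}, {"delta_rot": [0, 0, 0], "offset": [0, 0, 0.05], "gripper": 30}, {"delta_rot": [0, 0, 0], "offset": [0, 0, 0], "gripper": 30}]'

```text
time: 19.15
ee_pos: [547.4, -362.7, 97.2]
eef_rot: [[1.0, -0.0, 0.001], [-0.0, -1.0, -0.001], [0.001, 0.001, -1.0]]
contact_force: [-0.5, 0.1, -1.1]
grip_width: 59.6
```

```bash
python3 go.py 547 -362.5 95
```

```text
rot units [ 0.007 -0.011 -0.003]
off units tool [-0.014 -0.007  0.088] nominal [-0.014 -0.006  0.088] pos [ 547.4 -362.7   97.2] w 59.6 t 19.15
```

Emit:
move_arm --steps '[{"delta_rot": [0, 0, 0], "offset": [0, 0, 0.05], "gripper": 30}, {"delta_rot": [0, 0, 0], "offset": [0, 0, 0], "gripper": 30}]'

```text
time: 19.35
ee_pos: [547.6, -362.8, 96.8]
eef_rot: [[1.0, -0.0, 0.002], [-0.0, -1.0, -0.001], [0.002, 0.001, -1.0]]
contact_force: [-0.8, 0.4, -1.2]
grip_width: 59.6
```

Emit:
move_arm --steps '[{"delta_rot": [0, 0, 0], "offset": [0, 0, 0.04], "gripper": 30}, {"delta_rot": [0, 0, 0], "offset": [0, 0, 0], "gripper": 30}]'

```text
time: 19.55
ee_pos: [547.9, -363.0, 96.7]
eef_rot: [[1.0, -0.0, 0.003], [-0.0, -1.0, -0.002], [0.003, 0.002, -1.0]]
contact_force: [0.0, -1.0, -1.0]
grip_width: 59.7
```

Emit:
move_arm --steps '[{"delta_rot": [0, 0, 0], "offset": [0, 0, 0.08], "gripper": 30}]'

```text
time: 19.65
ee_pos: [548.2, -363.1, 96.4]
eef_rot: [[1.0, -0.0, 0.004], [-0.0, -1.0, -0.002], [0.004, 0.002, -1.0]]
contact_force: [-10.8, 8.2, 28.8]
grip_width: 59.4
```

Emit:
move_arm --steps '[{"delta_rot": [0, 0, 0], "offset": [0, 0, 0], "gripper": 30}]'

```text
time: 19.75
ee_pos: [548.4, -363.2, 96.9]
eef_rot: [[1.0, -0.0, 0.005], [-0.0, -1.0, -0.003], [0.005, 0.003, -1.0]]
contact_force: [0.0, -0.9, -1.5]
grip_width: 59.3
```

Contact found (28.8 N when pressed, then back to about zero). Release and go for the bottle.

Emit:
move_arm --steps '[{"delta_rot": [0, 0, 0], "offset": [0, 0, 0], "gripper": 93}, {"delta_rot": [0, 0, 0], "offset": [0, 0, 0], "gripper": 93}, {"delta_rot": [0, 0, 0], "offset": [0, 0, 0], "gripper": 93}, {"delta_rot": [0, 0, 0], "offset": [0, 0, 0], "gripper": 93}, {"delta_rot": [0, 0, 0], "offset": [0, 0, -0.3], "gripper": 93}, {"delta_rot": [0, 0, 0], "offset": [0, 0, -0.8], "gripper": 93}, {"delta_rot": [0, 0, 0], "offset": [0, 0, -0.9], "gripper": 93}, {"delta_rot": [0, 0, 0], "offset": [0, 0, -0.9], "gripper": 93}, {"delta_rot": [0, 0, 0], "offset": [0, 0, -0.9], "gripper": 93}, {"delta_rot": [0, 0, 0], "offset": [0, 0, -0.9], "gripper": 93}, {"delta_rot": [0, 0, 0], "offset": [0, -0.4, -0.5], "gripper": 93}, {"delta_rot": [0, 0, 0], "offset": [-0.05, -0.8, 0], "gripper": 93}, {"delta_rot": [0, 0, 0], "offset": [-0.05, -0.9, 0], "gripper": 93}, {"delta_rot": [0, 0, 0], "offset": [-0.05, -0.9, 0], "gripper": 93}, {"delta_rot": [0, 0, 0], "offset": [-0.05, -0.9, 0], "gripper": 93}, {"delta_rot": [0, 0, 0], "offset": [-0.05, -0.9, 0], "gripper": 93}, {"delta_rot": [0, 0, 0], "offset": [-0.05, -0.9, 0], "gripper": 93}, {"delta_rot": [0, 0, 0], "offset": [-0.05, -0.9, 0], "gripper": 93}, {"delta_rot": [0, 0, 0], "offset": [-0.05, -0.9, 0], "gripper": 93}, {"delta_rot": [0, 0, 0], "offset": [0, -0.5, 0], "gripper": 93}]'

```text
time: 21.75
ee_pos: [532.4, -144.0, 224.4]
eef_rot: [[1.0, 0.001, -0.003], [0.001, -1.0, 0.003], [-0.003, -0.003, -1.0]]
contact_force: [1.1, -1.2, -0.4]
grip_width: 92.8
```

```bash
python3 go.py 521 326 230
```

```text
rot units [-0.03   0.038  0.012]
off units tool [ -0.436 -18.8    -0.173] nominal [ -0.455 -18.799  -0.224] pos [ 532.4 -144.   224.4] w 92.8 t 21.75
```

Emit:
move_arm --steps '[{"delta_rot": [-0.03, 0.03, 0], "offset": [-0.02, -0.7, -0.2], "gripper": 93}, {"delta_rot": [0, 0, 0], "offset": [-0.02, -0.9, 0], "gripper": 93}, {"delta_rot": [0, 0, 0], "offset": [-0.02, -0.9, 0], "gripper": 93}, {"delta_rot": [0, 0, 0], "offset": [-0.02, -0.9, 0], "gripper": 93}, {"delta_rot": [0, 0, 0], "offset": [-0.02, -0.9, 0], "gripper": 93}, {"delta_rot": [0, 0, 0], "offset": [-0.02, -0.9, 0], "gripper": 93}, {"delta_rot": [0, 0, 0], "offset": [-0.02, -0.9, 0], "gripper": 93}, {"delta_rot": [0, 0, 0], "offset": [-0.02, -0.9, 0], "gripper": 93}, {"delta_rot": [0, 0, 0], "offset": [-0.02, -0.9, 0], "gripper": 93}, {"delta_rot": [0, 0, 0], "offset": [-0.02, -0.9, 0], "gripper": 93}, {"delta_rot": [0, 0, 0], "offset": [-0.02, -0.9, 0], "gripper": 93}, {"delta_rot": [0, 0, 0], "offset": [-0.02, -0.9, 0], "gripper": 93}, {"delta_rot": [0, 0, 0], "offset": [-0.02, -0.9, 0], "gripper": 93}, {"delta_rot": [0, 0, 0], "offset": [-0.02, -0.9, 0], "gripper": 93}, {"delta_rot": [0, 0, 0], "offset": [-0.02, -0.9, 0], "gripper": 93}, {"delta_rot": [0, 0, 0], "offset": [-0.02, -0.9, 0], "gripper": 93}, {"delta_rot": [0, 0, 0], "offset": [-0.02, -0.9, 0], "gripper": 93}, {"delta_rot": [0, 0, 0], "offset": [-0.02, -0.6, 0], "gripper": 93}, {"delta_rot": [0, 0, 0], "offset": [0, 0, 0], "gripper": 93}, {"delta_rot": [0, 0, 0], "offset": [0, 0, 0], "gripper": 93}]'

```text
time: 23.75
ee_pos: [508.1, 274.7, 213.7]
eef_rot: [[1.0, 0.008, -0.015], [0.008, -1.0, -0.002], [-0.015, 0.002, -1.0]]
contact_force: [-0.1, 0.2, 0.4]
grip_width: 93.0
```

```bash
python3 go.py 521 326 185;python3 - <<'E'
from h import *
a=env.read_camera('scene')
cv2.imwrite('pics/g4.png',a)
for c in ('scene','top'):
  for n,z in (('jar_centre',94),('bottle_centre',116),('flask_centre',58)):
    for r in env.mark_of(c,n)[:2]: print(c,n,round(r['confidence'],2),ray(c,r['uv'],z).round(1))
E
```

```text
rot units [0.026 0.174 0.09 ]
off units tool [ 0.551 -2.048  1.136] nominal [ 0.517 -2.05   1.149] pos [508.1 274.7 213.7] w 93.0 t 23.75
scene jar_centre 0.69 [788.3 -63.8  94. ]
scene jar_centre 0.65 [ 549.  -363.6   94. ]
scene bottle_centre 0.73 [629.2 346.1 116. ]
scene bottle_centre 0.61 [517.  331.8 116. ]
scene flask_centre 0.7 [ 503.2 -359.9   58. ]
scene flask_centre 0.61 [ 517.8 -103.8   58. ]
top jar_centre 0.69 [729.1 -32.8  94. ]
top jar_centre 0.59 [594.7 100.8  94. ]
top bottle_centre 0.87 [551.1 411.4 116. ]
top bottle_centre 0.79 [519.2 330.5 116. ]
top flask_centre 0.57 [ 534.4 -373.1   58. ]
```

View pics/g4.png

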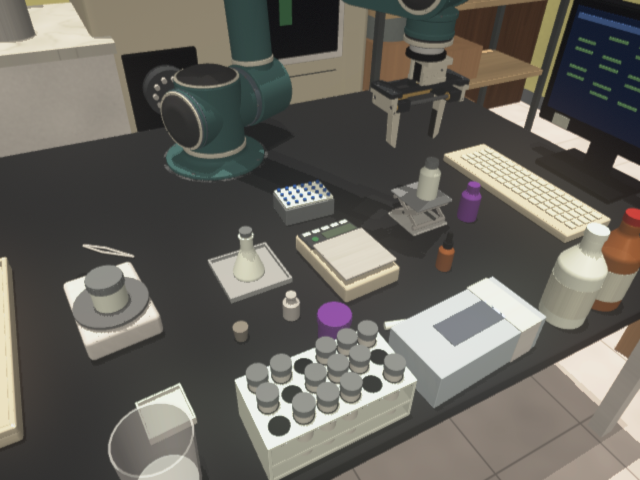

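The jar sits mid-stirrer at (108,292), the flask is on the tray, and the bottle at (428,180) is still in place. Centre over the bottle.

Emit:
move_arm --steps '[{"delta_rot": [0.03, 0.17, 0.09], "offset": [0.25, -0.8, 0.2], "gripper": 93}, {"delta_rot": [0, 0, 0], "offset": [0.1, -0.8, 0.2], "gripper": 93}, {"delta_rot": [0, 0, 0], "offset": [0, -0.3, 0.2], "gripper": 93}, {"delta_rot": [0, 0, 0], "offset": [0, 0, 0], "gripper": 93}, {"delta_rot": [0, 0, 0], "offset": [0, 0, 0], "gripper": 93}]'

```text
time: 24.6
ee_pos: [517.6, 323.1, 198.6]
eef_rot: [[1.0, -0.002, 0.0], [-0.002, -1.0, 0.0], [0.0, -0.0, -1.0]]
contact_force: [0.2, -0.4, 0.7]
grip_width: 93.0
```

```bash
python3 go.py 520.5 327 91
```

```text
rot units [-0.005 -0.002 -0.024]
off units tool [ 0.113 -0.156  4.304] nominal [ 0.115 -0.157  4.304] pos [517.6 323.1 198.6] w 93.0 t 24.6
```

Emit:
move_arm --steps '[{"delta_rot": [0, 0, 0], "offset": [0.11, -0.15, 0], "gripper": 93}, {"delta_rot": [0, 0, 0], "offset": [0, 0, 0.4], "gripper": 93}, {"delta_rot": [0, 0, 0], "offset": [0, 0, 0.7], "gripper": 93}, {"delta_rot": [0, 0, 0], "offset": [0, 0, 0.7], "gripper": 93}, {"delta_rot": [0, 0, 0], "offset": [0, 0, 0.7], "gripper": 93}, {"delta_rot": [0, 0, 0], "offset": [0, 0, 0.7], "gripper": 93}, {"delta_rot": [0, 0, 0], "offset": [0, 0, 0.6], "gripper": 93}, {"delta_rot": [0, 0, 0], "offset": [0, 0, 0.2], "gripper": 93}, {"delta_rot": [0, 0, 0], "offset": [0, 0, 0], "gripper": 93}, {"delta_rot": [0, 0, 0], "offset": [0, 0, 0], "gripper": 93}]'

```text
time: 25.6
ee_pos: [519.4, 324.2, 87.9]
eef_rot: [[1.0, -0.004, -0.002], [-0.004, -1.0, -0.001], [-0.002, 0.001, -1.0]]
contact_force: [0.1, -0.2, -0.9]
grip_width: 93.0
```

```bash
python3 go.py 520.5 327 91
```

```text
rot units [ 0.016  0.028 -0.043]
off units tool [ 0.042 -0.113 -0.122] nominal [ 0.042 -0.113 -0.122] pos [519.4 324.2  87.9] w 93.0 t 25.6
```

Emit:
move_arm --steps '[{"delta_rot": [0.02, 0.03, -0.04], "offset": [0.04, -0.11, -0.1], "gripper": 93}, {"delta_rot": [0, 0, 0], "offset": [0, 0, 0], "gripper": 93}, {"delta_rot": [0, 0, 0], "offset": [0, 0, 0], "gripper": 60}, {"delta_rot": [0, 0, 0], "offset": [0, 0, 0], "gripper": 52}, {"delta_rot": [0, 0, 0], "offset": [0, 0, 0], "gripper": 52}, {"delta_rot": [0, 0, 0], "offset": [0, 0, 0], "gripper": 52}]'

```text
time: 26.2
ee_pos: [521.6, 327.9, 93.7]
eef_rot: [[1.0, 0.0, 0.004], [0.0, -1.0, 0.003], [0.004, -0.003, -1.0]]
contact_force: [-0.1, -0.1, 0.5]
grip_width: 65.8
```

```bash
python3 go.py 520.5 327 91
```

```text
rot units [-0.03  -0.048  0.002]
off units tool [-0.046  0.036  0.106] nominal [-0.046  0.036  0.106] pos [521.6 327.9  93.7] w 65.8 t 26.2
```

Emit:
move_arm --steps '[{"delta_rot": [-0.03, -0.04, 0], "offset": [-0.03, 0.03, 0.06], "gripper": 25}, {"delta_rot": [0, 0, 0], "offset": [0, 0, 0], "gripper": 25}, {"delta_rot": [0, 0, 0], "offset": [0, 0, 0], "gripper": 25}, {"delta_rot": [0, 0, 0], "offset": [0, 0, 0], "gripper": 25}, {"delta_rot": [0, 0, 0], "offset": [0, 0, 0], "gripper": 25}]'

```text
time: 26.7
ee_pos: [520.9, 327.2, 92.1]
eef_rot: [[1.0, 0.0, 0.0], [0.0, -1.0, 0.0], [0.0, -0.0, -1.0]]
contact_force: [0.2, 0.7, 1.2]
grip_width: 45.3
```

```bash
python3 go.py 520.5 327 91
python3 - <<'E'
from ov import *
for c in ('top','scene'): cv2.imwrite(f'pics/{c}0.png',env.read_camera(c))
S=dict(bal=(601,83,60,'s',60,2.7),stir=(547,-362.5,65,'c',62.5,0),tray=(512.6,-102.6,12,'s',65,1))
V=dict(stir=[(547,-362.5,65,[(0,28),(58,30)])],tray=[(512.6,-102.6,5,[(0,32),(106,13)])])
draw(S,V,'pics/ov3.png')
E
```

```text
rot units [-0.001 -0.006  0.003]
off units tool [-0.015  0.008  0.045] nominal [-0.015  0.008  0.045] pos [520.9 327.2  92.1] w 45.3 t 26.7
```

View pics/ov3.png

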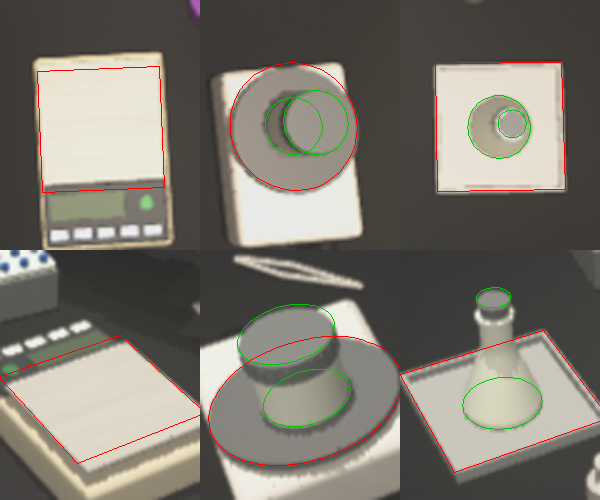

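The overlays match: the jar is mid-stirrer, the flask mid-tray, and the empty pan confirms the balance centre at about (602,83). I'll lift the bottle and carry it.

Emit:
move_arm --steps '[{"delta_rot": [0, 0, 0], "offset": [0, 0, -0.3], "gripper": 25}, {"delta_rot": [0, 0, 0], "offset": [0, 0, -0.7], "gripper": 25}, {"delta_rot": [0, 0, 0], "offset": [0, 0, -0.8], "gripper": 25}, {"delta_rot": [0, 0, 0], "offset": [0, 0, -0.8], "gripper": 25}, {"delta_rot": [0, 0, 0], "offset": [0, 0, -0.3], "gripper": 25}, {"delta_rot": [0, 0, 0], "offset": [0.1, 0.4, 0], "gripper": 25}, {"delta_rot": [0, 0, 0], "offset": [0.3, 0.8, 0], "gripper": 25}, {"delta_rot": [0, 0, 0], "offset": [0.3, 0.9, 0], "gripper": 25}, {"delta_rot": [0, 0, 0], "offset": [0.3, 0.9, 0], "gripper": 25}, {"delta_rot": [0, 0, 0], "offset": [0.3, 0.9, 0], "gripper": 25}, {"delta_rot": [0, 0, 0], "offset": [0.3, 0.9, 0], "gripper": 25}, {"delta_rot": [0, 0, 0], "offset": [0.3, 0.9, 0], "gripper": 25}, {"delta_rot": [0, 0, 0], "offset": [0.3, 0.9, 0], "gripper": 25}, {"delta_rot": [0, 0, 0], "offset": [0.3, 0.9, 0], "gripper": 25}, {"delta_rot": [0, 0, 0], "offset": [0.3, 0.8, 0], "gripper": 25}, {"delta_rot": [0, 0, 0], "offset": [0.1, 0.4, 0], "gripper": 25}, {"delta_rot": [0, 0, 0], "offset": [0, 0, 0], "gripper": 25}, {"delta_rot": [0, 0, 0], "offset": [0, 0, 0], "gripper": 25}]'

```text
time: 28.6
ee_pos: [592.8, 93.7, 164.4]
eef_rot: [[1.0, -0.0, -0.008], [-0.0, -1.0, -0.003], [-0.008, 0.003, -1.0]]
contact_force: [0.3, 0.0, -1.5]
grip_width: 45.4
```

```bash
python3 go.py 602 83 95
```

```text
rot units [ 0.037  0.09  -0.005]
off units tool [0.39  0.419 2.775] nominal [0.368 0.428 2.776] pos [592.8  93.7 164.4] w 45.4 t 28.6
```

Emit:
move_arm --steps '[{"delta_rot": [0.03, 0.09, 0], "offset": [0.37, 0.42, 0], "gripper": 25}, {"delta_rot": [0, 0, 0], "offset": [0, 0, 0.4], "gripper": 25}, {"delta_rot": [0, 0, 0], "offset": [0, 0, 0.7], "gripper": 25}, {"delta_rot": [0, 0, 0], "offset": [0, 0, 0.7], "gripper": 25}, {"delta_rot": [0, 0, 0], "offset": [0, 0, 0.5], "gripper": 25}, {"delta_rot": [0, 0, 0], "offset": [0, 0, 0.2], "gripper": 25}, {"delta_rot": [0, 0, 0], "offset": [0, 0, 0], "gripper": 25}, {"delta_rot": [0, 0, 0], "offset": [0, 0, 0], "gripper": 25}]'

```text
time: 29.4
ee_pos: [602.3, 85.4, 97.3]
eef_rot: [[1.0, 0.003, 0.001], [0.003, -1.0, 0.0], [0.001, -0.0, -1.0]]
contact_force: [0.3, 0.6, -2.2]
grip_width: 45.7
```

```bash
python3 go.py 602 83 84
```

```text
rot units [-0.003 -0.006  0.037]
off units tool [-0.013  0.095  0.533] nominal [-0.013  0.095  0.533] pos [602.3  85.4  97.3] w 45.7 t 29.4
```

Emit:
move_arm --steps '[{"delta_rot": [0, 0, 0.03], "offset": [0, 0.09, 0.3], "gripper": 25}, {"delta_rot": [0, 0, 0], "offset": [0, 0, 0.15], "gripper": 25}, {"delta_rot": [0, 0, 0], "offset": [0, 0, 0.06], "gripper": 25}, {"delta_rot": [0, 0, 0], "offset": [0, 0, 0], "gripper": 25}]'

```text
time: 29.8
ee_pos: [603.1, 83.0, 85.2]
eef_rot: [[1.0, 0.0, 0.003], [0.0, -1.0, 0.0], [0.003, -0.0, -1.0]]
contact_force: [0.1, -0.7, -1.5]
grip_width: 45.7
```

Emit:
move_arm --steps '[{"delta_rot": [0, 0, 0], "offset": [0, 0, 0.04], "gripper": 25}, {"delta_rot": [0, 0, 0], "offset": [0, 0, 0], "gripper": 25}]'

```text
time: 30.0
ee_pos: [603.2, 83.0, 84.4]
eef_rot: [[1.0, 0.0, 0.003], [0.0, -1.0, 0.001], [0.003, -0.0, -1.0]]
contact_force: [-0.2, 0.5, -2.2]
grip_width: 45.4
```

Emit:
move_arm --steps '[{"delta_rot": [0, -0.03, 0], "offset": [-0.03, 0, 0.05], "gripper": 25}]'

```text
time: 30.1
ee_pos: [602.6, 83.0, 83.4]
eef_rot: [[1.0, 0.0, 0.001], [0.0, -1.0, 0.001], [0.001, -0.001, -1.0]]
contact_force: [0.5, 0.0, -1.3]
grip_width: 45.2
```

Emit:
move_arm --steps '[{"delta_rot": [0, 0, 0], "offset": [0, 0, 0.04], "gripper": 25}]'

```text
time: 30.2
ee_pos: [602.6, 83.0, 82.4]
eef_rot: [[1.0, 0.0, 0.001], [0.0, -1.0, 0.001], [0.001, -0.001, -1.0]]
contact_force: [-0.9, 0.1, -2.7]
grip_width: 45.4
```

Emit:
move_arm --steps '[{"delta_rot": [0, 0, 0], "offset": [0, 0, 0.02], "gripper": 25}]'

```text
time: 30.3
ee_pos: [602.7, 83.0, 82.1]
eef_rot: [[1.0, 0.0, 0.001], [0.0, -1.0, 0.001], [0.001, -0.001, -1.0]]
contact_force: [-0.9, -0.3, 3.6]
grip_width: 45.2
```

Contact at 82.1, as predicted. I'll release, lift, and go back to the flask.

Emit:
move_arm --steps '[{"delta_rot": [0, 0, 0], "offset": [0, 0, 0], "gripper": 93}, {"delta_rot": [0, 0, 0], "offset": [0, 0, 0], "gripper": 93}, {"delta_rot": [0, 0, 0], "offset": [0, 0, 0], "gripper": 93}, {"delta_rot": [0, 0, 0], "offset": [0, 0, 0], "gripper": 93}, {"delta_rot": [0, 0, 0], "offset": [0, 0, -0.3], "gripper": 93}, {"delta_rot": [0, 0, 0], "offset": [0, 0, -0.7], "gripper": 93}, {"delta_rot": [0, 0, 0], "offset": [0, 0, -0.9], "gripper": 93}, {"delta_rot": [0, 0, 0], "offset": [0, 0, -0.9], "gripper": 93}, {"delta_rot": [0, 0, 0], "offset": [0, 0, -0.9], "gripper": 93}, {"delta_rot": [0, 0, 0], "offset": [0, 0, -0.4], "gripper": 93}, {"delta_rot": [0, 0, 0], "offset": [-0.2, 0.4, 0], "gripper": 93}, {"delta_rot": [0, 0, 0], "offset": [-0.4, 0.8, 0], "gripper": 93}, {"delta_rot": [0, 0, 0], "offset": [-0.4, 0.9, 0], "gripper": 93}, {"delta_rot": [0, 0, 0], "offset": [-0.4, 0.9, 0], "gripper": 93}, {"delta_rot": [0, 0, 0], "offset": [-0.4, 0.9, 0], "gripper": 93}, {"delta_rot": [0, 0, 0], "offset": [-0.4, 0.9, 0], "gripper": 93}, {"delta_rot": [0, 0, 0], "offset": [-0.4, 0.9, 0], "gripper": 93}, {"delta_rot": [0, 0, 0], "offset": [-0.3, 0.5, 0], "gripper": 93}, {"delta_rot": [0, 0, 0], "offset": [0, 0, 0], "gripper": 93}, {"delta_rot": [0, 0, 0], "offset": [0, 0, 0], "gripper": 93}]'

```text
time: 32.3
ee_pos: [522.7, -80.8, 189.8]
eef_rot: [[1.0, 0.0, -0.001], [0.0, -1.0, 0.001], [-0.001, -0.001, -1.0]]
contact_force: [0.5, -0.2, -0.8]
grip_width: 92.6
```

```bash
python3 go.py 513.2 -103 130
```

```text
rot units [-0.012  0.009  0.003]
off units tool [-0.378  0.889  2.393] nominal [-0.379  0.887  2.393] pos [522.7 -80.8 189.8] w 92.6 t 32.3
```

Emit:
move_arm --steps '[{"delta_rot": [0, 0, 0], "offset": [-0.2, 0.45, 0.3], "gripper": 93}, {"delta_rot": [0, 0, 0], "offset": [-0.16, 0.4, 0.7], "gripper": 93}, {"delta_rot": [0, 0, 0], "offset": [0, 0, 0.7], "gripper": 93}, {"delta_rot": [0, 0, 0], "offset": [0, 0, 0.5], "gripper": 93}, {"delta_rot": [0, 0, 0], "offset": [0, 0, 0], "gripper": 70}, {"delta_rot": [0, 0, 0], "offset": [0, 0, 0], "gripper": 60}]'

```text
time: 32.9
ee_pos: [512.3, -102.7, 127.8]
eef_rot: [[1.0, 0.003, -0.004], [0.003, -1.0, 0.002], [-0.004, -0.002, -1.0]]
contact_force: [0.4, -0.1, 0.3]
grip_width: 81.4
```

```bash
python3 go.py 513.2 -103 61.5
```

```text
rot units [-0.022  0.043  0.037]
off units tool [0.046 0.016 2.65 ] nominal [0.036 0.011 2.65 ] pos [ 512.3 -102.7  127.8] w 81.4 t 32.9
```

Emit:
move_arm --steps '[{"delta_rot": [-0.02, 0.04, 0.03], "offset": [0.04, 0.01, 0.4], "gripper": 60}, {"delta_rot": [0, 0, 0], "offset": [0, 0, 0.7], "gripper": 60}, {"delta_rot": [0, 0, 0], "offset": [0, 0, 0.7], "gripper": 50}, {"delta_rot": [0, 0, 0], "offset": [0, 0, 0.5], "gripper": 50}, {"delta_rot": [0, 0, 0], "offset": [0, 0, 0.2], "gripper": 50}, {"delta_rot": [0, 0, 0], "offset": [0, 0, 0], "gripper": 50}, {"delta_rot": [0, 0, 0], "offset": [0, 0, 0], "gripper": 50}]'

```text
time: 33.6
ee_pos: [515.2, -102.9, 64.0]
eef_rot: [[1.0, 0.001, 0.005], [0.001, -1.0, -0.001], [0.005, 0.001, -1.0]]
contact_force: [-0.3, -0.7, 0.3]
grip_width: 50.3
```

```bash
python3 go.py 513.2 -103 61.5
```

```text
rot units [ 0.014 -0.053  0.014]
off units tool [-0.079  0.003  0.099] nominal [-0.079  0.003  0.099] pos [ 515.2 -102.9   64. ] w 50.3 t 33.6
```

Emit:
move_arm --steps '[{"delta_rot": [0.01, -0.05, 0.01], "offset": [-0.07, 0, 0.1], "gripper": 50}, {"delta_rot": [0, 0, 0], "offset": [0, 0, 0], "gripper": 10}, {"delta_rot": [0, 0, 0], "offset": [0, 0, 0], "gripper": 10}, {"delta_rot": [0, 0, 0], "offset": [0, 0, 0], "gripper": 10}, {"delta_rot": [0, 0, 0], "offset": [0, 0, 0], "gripper": 10}, {"delta_rot": [0, 0, 0], "offset": [0, 0, 0], "gripper": 10}, {"delta_rot": [0, 0, 0], "offset": [0, 0, 0], "gripper": 10}]'

```text
time: 34.3
ee_pos: [514.1, -103.2, 63.2]
eef_rot: [[1.0, 0.0, 0.003], [0.0, -1.0, -0.001], [0.003, 0.001, -1.0]]
contact_force: [0.1, 0.5, 0.1]
grip_width: 28.2
```

```bash
python3 go.py 513.2 -103 61.5
```

```text
rot units [ 0.011 -0.029  0.002]
off units tool [-0.037 -0.007  0.069] nominal [-0.037 -0.006  0.069] pos [ 514.1 -103.2   63.2] w 28.2 t 34.3
```

Emit:
move_arm --steps '[{"delta_rot": [0, 0, 0], "offset": [0, 0, -0.3], "gripper": 10}, {"delta_rot": [0, 0, 0], "offset": [0, 0, -0.6], "gripper": 10}, {"delta_rot": [0, 0, 0], "offset": [0, 0, -0.9], "gripper": 10}, {"delta_rot": [0, 0, 0], "offset": [0, 0, -0.9], "gripper": 10}, {"delta_rot": [0, 0, 0], "offset": [0, 0, -0.9], "gripper": 10}, {"delta_rot": [0, 0, 0], "offset": [0, 0, -0.9], "gripper": 10}, {"delta_rot": [0, 0, 0], "offset": [0, 0, -0.9], "gripper": 10}, {"delta_rot": [0, 0, 0], "offset": [0, 0, -0.9], "gripper": 10}, {"delta_rot": [0, 0, 0], "offset": [0, 0, -0.4], "gripper": 10}, {"delta_rot": [0, 0, 0], "offset": [0, 0, 0], "gripper": 10}]'

```text
time: 35.3
ee_pos: [512.9, -102.7, 247.4]
eef_rot: [[1.0, 0.0, 0.007], [0.0, -1.0, -0.002], [0.007, 0.002, -1.0]]
contact_force: [-0.0, -0.3, -1.9]
grip_width: 28.7
```

```bash
python3 go.py 508.5 324.5 230
```

```text
rot units [ 0.025 -0.084  0.003]
off units tool [ -0.174 -17.091   0.657] nominal [ -0.174 -17.09    0.696] pos [ 512.9 -102.7  247.4] w 28.7 t 35.3
```

Emit:
move_arm --steps '[{"delta_rot": [0.02, -0.08, 0], "offset": [0, -0.4, 0], "gripper": 10}, {"delta_rot": [0, 0, 0], "offset": [0, -0.7, 0], "gripper": 10}, {"delta_rot": [0, 0, 0], "offset": [0.02, -0.9, 0], "gripper": 10}, {"delta_rot": [0, 0, 0], "offset": [0.02, -0.9, 0], "gripper": 10}, {"delta_rot": [0, 0, 0], "offset": [0.02, -0.9, 0], "gripper": 10}, {"delta_rot": [0, 0, 0], "offset": [0.02, -0.9, 0], "gripper": 10}, {"delta_rot": [0, 0, 0], "offset": [0.02, -0.9, 0], "gripper": 10}, {"delta_rot": [0, 0, 0], "offset": [0.02, -0.9, 0], "gripper": 10}, {"delta_rot": [0, 0, 0], "offset": [0.02, -0.9, 0], "gripper": 10}, {"delta_rot": [0, 0, 0], "offset": [0.02, -0.9, 0], "gripper": 10}, {"delta_rot": [0, 0, 0], "offset": [0.02, -0.9, 0], "gripper": 10}, {"delta_rot": [0, 0, 0], "offset": [0.02, -0.9, 0], "gripper": 10}, {"delta_rot": [0, 0, 0], "offset": [0.02, -0.9, 0], "gripper": 10}, {"delta_rot": [0, 0, 0], "offset": [0.02, -0.9, 0], "gripper": 10}, {"delta_rot": [0, 0, 0], "offset": [0.02, -0.9, 0], "gripper": 10}, {"delta_rot": [0, 0, 0], "offset": [0.02, -0.9, 0], "gripper": 10}, {"delta_rot": [0, 0, 0], "offset": [0, -0.8, 0], "gripper": 10}, {"delta_rot": [0, 0, 0], "offset": [0, -0.4, 0], "gripper": 10}, {"delta_rot": [0, 0, 0], "offset": [0, 0, 0], "gripper": 10}, {"delta_rot": [0, 0, 0], "offset": [0, 0, 0], "gripper": 10}]'

```text
time: 37.3
ee_pos: [508.0, 293.8, 221.4]
eef_rot: [[0.999, 0.002, -0.039], [0.002, -1.0, -0.007], [-0.039, 0.007, -0.999]]
contact_force: [0.6, -0.1, -1.8]
grip_width: 28.4
```

```bash
python3 go.py 508.5 324.5 150
```

```text
rot units [0.078 0.447 0.02 ]
off units tool [ 0.135 -1.247  2.843] nominal [ 0.021 -1.228  2.855] pos [508.  293.8 221.4] w 28.4 t 37.3
```

Emit:
move_arm --steps '[{"delta_rot": [0.08, 0.45, 0.02], "offset": [0.1, -0.6, 0], "gripper": 10}, {"delta_rot": [0, 0, 0], "offset": [0, -0.5, 0.3], "gripper": 10}, {"delta_rot": [0, 0, 0], "offset": [0, 0, 0.6], "gripper": 10}, {"delta_rot": [0, 0, 0], "offset": [0, 0, 0.6], "gripper": 10}, {"delta_rot": [0, 0, 0], "offset": [0, 0, 0.6], "gripper": 10}, {"delta_rot": [0, 0, 0], "offset": [0, 0, 0.4], "gripper": 10}, {"delta_rot": [0, 0, 0], "offset": [0, 0, 0], "gripper": 10}, {"delta_rot": [0, 0, 0], "offset": [0, 0, 0], "gripper": 10}]'

```text
time: 38.1
ee_pos: [510.0, 317.5, 150.3]
eef_rot: [[1.0, -0.004, -0.005], [-0.004, -1.0, -0.003], [-0.005, 0.003, -1.0]]
contact_force: [0.5, -0.4, -1.6]
grip_width: 28.7
```

```bash
python3 go.py 508.5 324.5 131
```

```text
rot units [ 0.037  0.056 -0.04 ]
off units tool [-0.055 -0.281  0.772] nominal [-0.058 -0.279  0.773] pos [510.  317.5 150.3] w 28.7 t 38.1
```

Emit:
move_arm --steps '[{"delta_rot": [0.03, 0.05, -0.03], "offset": [-0.05, -0.27, 0.3], "gripper": 10}, {"delta_rot": [0, 0, 0], "offset": [0, 0, 0.3], "gripper": 10}, {"delta_rot": [0, 0, 0], "offset": [0, 0, 0.1], "gripper": 10}, {"delta_rot": [0, 0, 0], "offset": [0, 0, 0], "gripper": 10}, {"delta_rot": [0, 0, 0], "offset": [0, 0, 0], "gripper": 10}]'

```text
time: 38.6
ee_pos: [509.1, 325.2, 132.7]
eef_rot: [[1.0, -0.0, 0.002], [-0.0, -1.0, 0.001], [0.002, -0.001, -1.0]]
contact_force: [-0.1, 0.2, -1.7]
grip_width: 28.4
```

```bash
python3 go.py 508.5 324.5 128.5
python3 - <<'E'
from ov import *
for c in ('top','scene'): cv2.imwrite(f'pics/{c}0.png',env.read_camera(c))
S=dict(bal=(601,83,60,'s',60,2.7),jack=(508.5,324.5,70,'s',50,0))
V=dict(bal=[(602.6,83,60,[(0,23),(92,14)])],jack=[(508.5,324.5,70,[(0,32),(106,13)])])
draw(S,V,'pics/ov4.png')
E
```

```text
rot units [-0.008 -0.018 -0.005]
off units tool [-0.023  0.029  0.168] nominal [-0.023  0.029  0.168] pos [509.1 325.2 132.7] w 28.4 t 38.6
```

View pics/ov4.png

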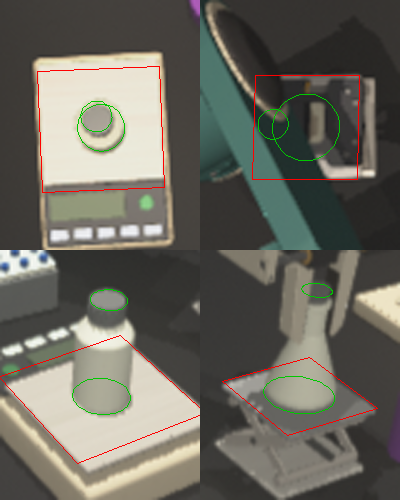

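The bottle is upright and centred on the balance, and the flask is held straight over the middle of the jack. Lower to contact.

Emit:
move_arm --steps '[{"delta_rot": [0, -0.02, 0], "offset": [-0.02, 0.03, 0.1], "gripper": 10}, {"delta_rot": [0, 0, 0], "offset": [0, 0, 0.06], "gripper": 10}]'

```text
time: 38.9
ee_pos: [508.8, 324.5, 129.2]
eef_rot: [[1.0, -0.001, 0.001], [-0.001, -1.0, 0.001], [0.001, -0.001, -1.0]]
contact_force: [-1.4, 1.4, 9.4]
grip_width: 28.5
```

Emit:
move_arm --steps '[{"delta_rot": [0, 0, 0], "offset": [0, 0, 0.03], "gripper": 10}]'

```text
time: 39.0
ee_pos: [509.1, 324.7, 129.2]
eef_rot: [[1.0, -0.001, 0.001], [-0.001, -1.0, 0.002], [0.001, -0.002, -1.0]]
contact_force: [-2.2, 0.8, 8.9]
grip_width: 28.7
```

Emit:
move_arm --steps '[{"delta_rot": [0, 0, 0], "offset": [0, 0, 0.02], "gripper": 10}]'

```text
time: 39.1
ee_pos: [509.2, 324.7, 129.3]
eef_rot: [[1.0, -0.001, 0.002], [-0.001, -1.0, 0.002], [0.002, -0.002, -1.0]]
contact_force: [-0.9, -0.7, 3.9]
grip_width: 29.1
```

Emit:
move_arm --steps '[{"delta_rot": [0, 0, 0], "offset": [0, 0, 0], "gripper": 93}, {"delta_rot": [0, 0, 0], "offset": [0, 0, 0], "gripper": 93}, {"delta_rot": [0, 0, 0], "offset": [0, 0, 0], "gripper": 93}, {"delta_rot": [0, 0, 0], "offset": [0, 0, 0], "gripper": 93}, {"delta_rot": [0, 0, 0], "offset": [0, 0, -0.3], "gripper": 93}, {"delta_rot": [0, 0, 0], "offset": [0, 0, -0.7], "gripper": 93}, {"delta_rot": [0, 0, 0], "offset": [0, 0, -0.9], "gripper": 93}, {"delta_rot": [0, 0, 0], "offset": [0, 0, -0.9], "gripper": 93}, {"delta_rot": [0, 0, 0], "offset": [0, 0, -0.9], "gripper": 93}, {"delta_rot": [0, 0, 0], "offset": [0, 0, -0.9], "gripper": 93}, {"delta_rot": [0, 0, 0], "offset": [-0.5, 0, -0.5], "gripper": 93}, {"delta_rot": [0, 0, 0], "offset": [-0.8, 0, 0], "gripper": 93}, {"delta_rot": [0, 0, 0], "offset": [-0.8, 0, 0], "gripper": 93}, {"delta_rot": [0, 0, 0], "offset": [-0.5, 0, 0], "gripper": 93}, {"delta_rot": [0, 0, 0], "offset": [0, 0, 0], "gripper": 93}, {"delta_rot": [0, 0, 0], "offset": [0, 0, 0], "gripper": 93}]'

```text
time: 40.7
ee_pos: [439.1, 324.1, 273.0]
eef_rot: [[1.0, -0.001, 0.008], [-0.001, -1.0, 0.006], [0.008, -0.006, -1.0]]
contact_force: [0.1, 0.3, 0.0]
grip_width: 92.6
```

```bash
python3 - <<'E'
from ov import *
for c in ('top','scene'): cv2.imwrite(f'pics/{c}0.png',env.read_camera(c))
S=dict(bal=(601,83,60,'s',60,2.7),stir=(547,-362.5,65,'c',62.5,0),jack=(508.5,324.5,70,'s',50,0),w=(657,-76,0,'s',1,0))
V=dict(bal=[(602.6,83,60,[(0,23),(92,14)])],stir=[(547,-362.5,65,[(0,28),(58,30)])],jack=[(508.5,324.5,70,[(0,32),(106,13)])])
draw(S,V,'pics/ov5.png')
for c in ('scene','top'):
  for n,z in (('weight_centre',26),('dropper_centre',45),('stopper_centre',14)):
    for r in env.mark_of(c,n)[:2]: print(c,n,round(r['confidence'],2),ray(c,r['uv'],z).round(1))
s=env.get_state();print(s['time'],s['contact_force'],np.abs(s['dq']).max())
E
```

```text
scene weight_centre 0.62 [661.5 -79.5  26. ]
scene dropper_centre 0.77 [674.3 267.   45. ]
scene stopper_centre 0.65 [ 672.6 -184.6   14. ]
top weight_centre 0.54 [648.9 -77.3  26. ]
top dropper_centre 0.31 [506.8 345.3  45. ]
top stopper_centre 0.44 [ 668.2 -181.3   14. ]
41.1 [-0.4317821   0.50726256  0.01374867] 0.2747338327519741
```

View pics/ov5.png

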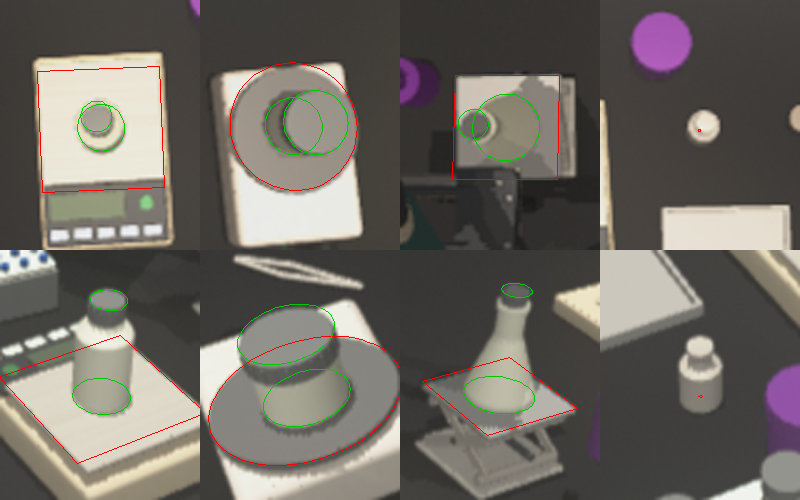

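View pics/scene0.png

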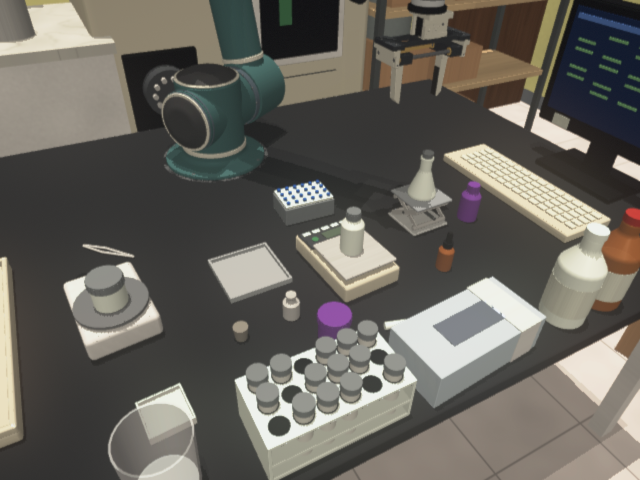

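The jar on the stirrer, the flask on the jack and the bottle on the balance all stand upright and centred. The tray is empty, and the bystanders and purple look-alikes have not moved. Handing in.

```bash
python3 -c "
from cell import env
print(env.close_job())"
```

```text
the job is handed in; nothing more can be done
None
```

All three samples are at their next stations and the job was handed in at about 41 s. I parked the flask on the tray, moved the jar from balance to stirrer and the bottle from jack to balance, then moved the flask from tray to jack.

**Last checks:** in both cameras each vessel stands upright and matches its station-centre overlay to within a few mm. The tray is empty, and the arm is clear with the wrist force near zero. By eye, the weight, dropper, stopper and purple look-alikes are where they started.

**Checks that disagreed:**
- **Neck width:** the gripper read about 28.7 mm on the flask's 25 mm neck. The flask was held securely and hung straight on both carries.
- **Bystander positions:** the network fixes for the weight and stopper differ by up to about 7 mm from the first ones. The top camera's dropper hit was a false one, with low confidence and located on the jack.
- **Jar contact:** setting the jar down gave a brief 29 N press at the wrist, within the limits.

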